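Gauge the vial block and reload it

ROBOT

A 7-joint arm with a two-finger parallel gripper is mounted at the origin on a cart in front of the work surface, level with it; the furniture and walls round the work are solid. World frame = base frame: x ahead of the robot, y to its left, z up, the work surface at z = 0. Lengths are in mm, angles in rad, forces in N, time in s.
With the tool pointing down it reaches from about 425 to 875 mm from the base axis. Payload 4.7 kg.
Tool frame: the origin (TCP) lies at the very end of the fingers, on their centre line; the grasp point (between the pads) lies 19 mm behind it; z points along the fingers, y is the line along which they close (so a half turn about z gives the same grasp; the last joint's range is limited). The gripper opens to 87 mm and grips with 3 to 60 N. Pads are 19 mm wide; open, the fingers measure 117 mm over their backs; the gripper's body (75 mm by 190 mm) begins 51 mm behind the grasp point.
Start: joints at [-1.307, 0.321, -0.07, 1.45, 0.023, 1.371, -0.057], TCP at [160.713, 629.839, 222.587] pointing down, gripper open.
Joint ranges: [-2.86, 2.86], [-0.3, 2.09], [-1.38, 1.24], [0.06, 2.45], [-1.56, 4.7], [0.09, 2.05], [-2.69, 2.69]. Speed limits (rad/s): [2.57, 2.57, 3.14, 3.14, 3.14, 3.14, 3.14].

INTERFACE

Orientations are given as a unit quaternion [w, x, y, z].
In Python, from bench import manip, optics gives the robot as it stands.
- The arm moves only by the shell command python3 -m handwheel 'ROWS'. ROWS is JSON, a list of rows, each an object with "turn": the turn, a rotation vector about the tool's x, y, z each as a share of 120 degrees, from -1 to 1, a list of three; "dp": the shift along the tool's x, y, z each as a share of 1 m, from -1 to 1, a list of three; "gripper": the closure, from -1 (fully open) to 1 (shut). In form: [{"turn": [ax, ay, az], "dp": [dx, dy, dz], "gripper": gripper}, ...]. A call has 1 to 20 rows; each row is the pose to reach, as a shift and turn from the pose commanded when the call began, along the tool's axes at that moment; what a row does not reach only later rows make up. A row lasts 1/12 s, in which the tool goes at most 41.7 mm and 7.16 degrees, less where a joint would pass 70% of its speed; a pose out of reach is approached as far as the arm can. A call with a number of a shift or a turn outside -1 to 1 is refused whole. A call with a gripper value outside its range is refused whole. The fingers move at their own pace and stop on an object; the grip force is fixed at half the most. Time passes only in rows, so rows that repeat a pose let the fingers close. It gives the time, the measured TCP pose, the force, the opening and the grip force at its end, in the units of the state.
- manip.observe(): the state, without advancing time (a new reading comes with each control period).
- optics.capture(name): name is "scene" or "side" or "wrist"; returns the picture (400x640x3 uint8, red, green, blue); there is no depth.
- optics.camera_params(name): a dict with "camera_matrix" (3x3 intrinsics, pixels), "pose" (4x4, takes a point from camera to world coordinates). Camera axes: x right, y down, z forward; pixel columns grow to the right and rows downward; lengths in mm; the calibration is good to about 2 mm. A picture is of the moment at which its call begins: read the wrist's pose just before it. camera_params takes no time and is no camera call; for the wrist camera it gives the pose at the moment of the call.
- manip.sign_off(): hands the job in; it is judged then, once.
The state is a dict: "time": time; "joint_positions": joint angles; "dq": joint speeds; "joint_torque": joint torques, N m; "tool_pos": TCP position; "orientation": TCP orientation; "ft_force": force on the tool from outside, world axes, zero at the start; "moment": the same for the moment, N m; "opening": opening from 0.0 (shut) to 1.0 (fully open); "gripper_force": force on a finger pad.
Only numpy, scipy, OpenCV 4.12 (cv2) and the standard library are available. Lean on these libraries where they do the work, as an engineer would, in place of code of your own. Each camera call takes 0.05 s, during which the arm holds its last target. There are 200 camera calls.

TASK

Get the vial block ready: put the stopwatch that was left on it down flat on the clipboard's sheet, then feel the bottom of each well in turn with the yellow-headed dip gauge, beginning at the end of the block with the red dot, because some wells still hold a short black spacer plug. Get rid of every plug you find by pushing it down through the sprung flap of the reject box, and seat every vial from the rack fully home in a well, one to a well. Put the gauge back in its stand, make sure that the flap has shut, and do not disturb the tamper or the steel cup.

Things in the scene. Friction and masses are not known exactly. Their poses are not given: they have to be found in the camera images.
- vial_block: Fixed aluminium block, 104 (x) x 186 (y) x 60 mm high, origin at the centre of its underside. Three wells at y = +50, 0, -50 mm: bores 25 mm wide, from 35 mm down to 5 mm above the underside. Above each, a slot 28 mm wide (y), 25 mm deep, open above and right across the block along x, gives fingers room on both x sides of a part. A red dot on top marks the +y end, by well_1.
- well_1 (a point): Centre of the floor of well 1 (next to the red dot); axes as the block's, z up. A part seated here stands with its underside at this point.
- well_2 (a point): Centre of the floor of well 2 (the middle one); axes as the block's, z up. A part seated here stands with its underside at this point.
- well_3 (a point): Centre of the floor of well 3 (farthest from the red dot); axes as the block's, z up. A part seated here stands with its underside at this point.
- plug_1: Leftover black plastic spacer plug, a cylinder 20 mm in diameter and 40 mm high, 40 g, origin at the centre of its underside, z along it. If present at all (one, two or all three are), it stands loose on the floor of well 1, so that its top 10 mm stand in the slot, 15 mm below the block's top.
- plug_2: Leftover black plastic spacer plug, a cylinder 20 mm in diameter and 40 mm high, 40 g, origin at the centre of its underside, z along it. If present at all (one, two or all three are), it stands loose on the floor of well 2, so that its top 10 mm stand in the slot, 15 mm below the block's top.
- plug_3: Leftover black plastic spacer plug, a cylinder 20 mm in diameter and 40 mm high, 40 g, origin at the centre of its underside, z along it. If present at all (one, two or all three are), it stands loose on the floor of well 3, so that its top 10 mm stand in the slot, 15 mm below the block's top.
- gauge: Loose dip gauge, 50 g: steel rod, 10 mm diameter, 80 mm long, with a yellow cylindrical head, 18 mm diameter, 30 mm high, on top (110 mm overall). Origin at the centre of the rod's lower end, z along it to the head. Starts upright in its stand. In an empty well its lower end reaches the floor; on a plug it stops 40 mm higher.
- gauge_stand: Fixed blue block, 50 x 50 x 40 mm, with one upright hole of 15 mm diameter, 35 mm deep, at its centre, for the gauge; origin at the centre of its underside.
- stand_floor (a point): Centre of the floor of the stand's hole, 5 mm above the stand's underside; the gauge's lower end rests here.
- reject_box: Fixed grey sheet-metal box, 100 (x) x 124 (y) x 125 mm high, origin at the centre of its underside, floor sloping down to +x. Its top has a mouth, 66 (x) x 90 mm (y), shut by a steel flap hinged along the mouth's +x edge, free edge at -x, that swings down inside. Fingertips closing along the box's y can follow a plug some 30 mm into the mouth.
- mouth (a point): Centre of the mouth, level with the box's top (125 mm above its underside); axes as the box's.
- flap (a joint): Angle of the sprung flap: 0 shut, grows to 1.45 rad as it is pushed down. A spring shuts it; pushing it open takes 0.4 to 0.7 N at its free edge. The weight of a plug alone does not open it.
- vial_rack: Fixed cream plastic rack, 34 mm (x) by 112 mm (y) by 31 mm high, origin at the centre of its underside; three bores 24 mm wide, with their floor 4 mm above the underside, at y = -24, +6 and +36 mm.
- vial_1: Loose cream sample vial with black cap, a cylinder 21 mm in diameter and 58 mm high overall (the top 6 mm of the cap cannot be gripped: grip below 52 mm), 25 g, origin at the centre of its underside, z up. Starts upright in the rack; two or three vials are present.
- vial_2: Loose cream sample vial with black cap, a cylinder 21 mm in diameter and 58 mm high overall (the top 6 mm of the cap cannot be gripped: grip below 52 mm), 25 g, origin at the centre of its underside, z up. Starts upright in the rack; two or three vials are present.
- vial_3: Loose cream sample vial with black cap, a cylinder 21 mm in diameter and 58 mm high overall (the top 6 mm of the cap cannot be gripped: grip below 52 mm), 25 g, origin at the centre of its underside, z up. Starts upright in the rack; two or three vials are present.
- stopwatch: Loose blue stopwatch lying on its back, 60 x 61 x 17 mm, 55 g, origin at the centre of its underside. Starts on top of the vial block, over the wells.
- clipboard: Fixed clipboard, 230 mm (x) by 160 mm (y), its board 3 mm thick, origin at the centre of its underside; the clip, 12 mm high, is at its +x end, from x = +90 mm on; the sheet covers the rest.
- tamper: Loose cream powder tamper standing on its 62 mm foot, 59 mm high, origin at the centre of its underside. A bystander.
- steel_cup: Loose small steel cup, 59 mm across, 42 mm high, origin at the centre of its underside. A bystander.
Not all that is in view belongs to the job. There is more than one size of the stopwatch; the one meant has the size given above.

How it is judged:
By the outcome, as a careful person would: the job done as asked, in the order asked, and still so for the second after the job is handed in, with the robot touching nothing.
Of plug_1, plug_2, plug_3 only 1 to 3 are there at a start; the rules pass over those that are not, and their reading is None.
Of vial_1, vial_2, vial_3 only 2 to 3 are there at a start; the rules pass over those that are not, and their reading is None.
At some moment in a run one of stopwatch may be knocked a few centimetres aside while the robot is not near it.
It also fails if it takes over 210 s, if anything falls off the work surface, if the arm or the gripper's body presses on something with over 40 N, if the wrist force passes 120 N, or if a joint passes its speed limit or range.

## Working session

There is one attempt and no reset: what is moved stays moved. The work goes in short steps, Python scripts to look and compute and a shell command to move; the robot and the scene stay as the last step left them, time stands still between calls to the robot, and variables do not carry over. Pictures are saved under pics/ and viewed, at most 14 in all, crops included, and the job is handed in when it is done.

```bash
ls; mkdir -p pics
python3 - <<'E'
from bench import manip, optics
import cv2, numpy as np
print(manip.observe())
for n in ("scene","side","wrist"):
    p=optics.camera_params(n); print(n,np.round(p["camera_matrix"],1).tolist(),np.round(p["pose"],3).tolist())
    cv2.imwrite(f"pics/{n}0.png",cv2.cvtColor(optics.capture(n),cv2.COLOR_RGB2BGR))
E
```

```text
pics
{'time': 0.0, 'joint_positions': array([-1.30688051,  0.32185496, -0.07009777,  1.45169056,  0.02263056,
        1.37078478, -0.05690117]), 'dq': array([ 0.00031164, -0.00162975, -0.00079033,  0.0013287 ,  0.00076136,
       -0.00120897,  0.00136816]), 'joint_torque': array([ 5.95239356e-06, -4.91291428e+01, -4.04381733e-01, -3.12527275e+01,
       -6.40174979e-02,  4.36315709e-02,  1.88420381e-04]), 'tool_pos': array([160.6099086 , 629.26876079, 221.43305757]), 'orientation': array([-5.97276973e-05,  1.24559381e-01,  9.92211676e-01, -9.73306507e-04]), 'ft_force': array([0.33613792, 0.11551925, 0.1269476 ]), 'moment': array([-0.00164985, -0.03358292,  0.00716947]), 'gripper_force': 0.0, 'opening': 1.0001007163042563}
scene [[476.2, 0.0, 323.6], [0.0, 476.2, 198.7], [0.0, 0.0, 1.0]] [[-0.469, -0.56, 0.683, -260.434], [-0.883, 0.294, -0.366, 442.189], [0.004, -0.775, -0.632, 867.442], [0.0, 0.0, 0.0, 1.0]]
side [[384.5, 0.0, 317.9], [0.0, 384.5, 193.5], [0.0, 0.0, 1.0]] [[0.28, -0.814, 0.509, 38.871], [-0.96, -0.232, 0.157, -150.836], [-0.009, -0.532, -0.847, 973.853], [0.0, 0.0, 0.0, 1.0]]
wrist [[312.1, 0.0, 321.5], [0.0, 312.1, 201.5], [0.0, 0.0, 1.0]] [[0.247, 0.936, 0.25, 91.805], [0.969, -0.238, -0.066, 645.574], [-0.003, 0.258, -0.966, 384.233], [0.0, 0.0, 0.0, 1.0]]
```

View pics/scene0.png

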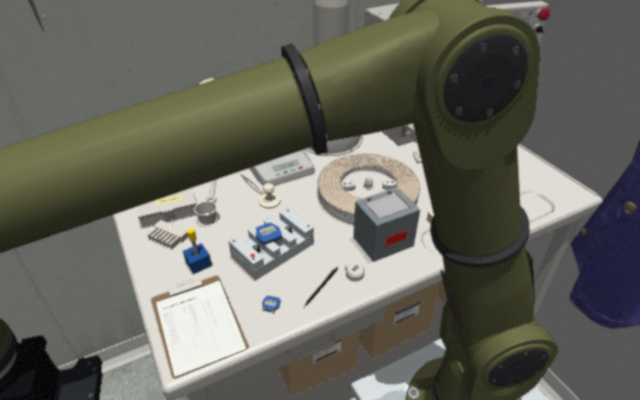

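View pics/side0.png

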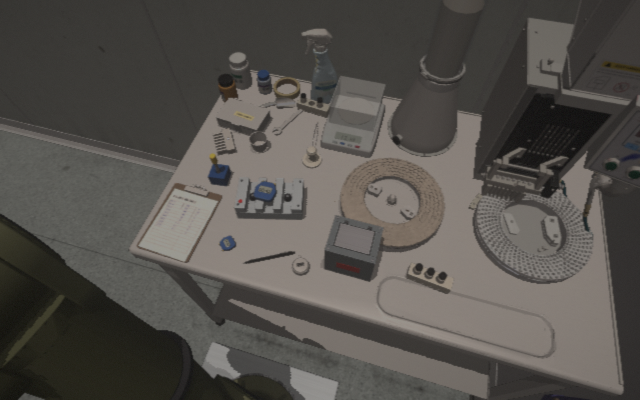

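Side view: clipboard at (180,222), stand with gauge at (218,172), block at (270,198) with the stopwatch on it at (263,190), a smaller stopwatch at (228,243), reject box at (354,247), and the rack at (430,277). I'll zoom in next.

Run:
```python
import cv2
i=cv2.imread("pics/side0.png"); c=i[135:300,135:465]; cv2.imwrite("pics/side0c.png",cv2.resize(c,None,fx=2.4,fy=2.4,interpolation=cv2.INTER_CUBIC))
```

```text
(no output)
```

View pics/side0c.png

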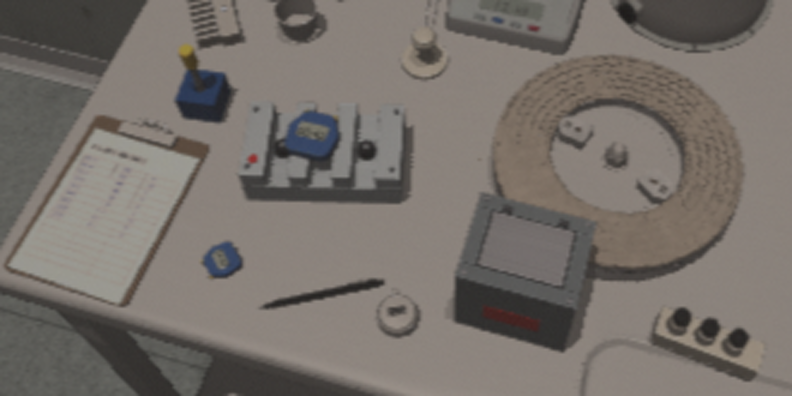

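View pics/wrist0.png

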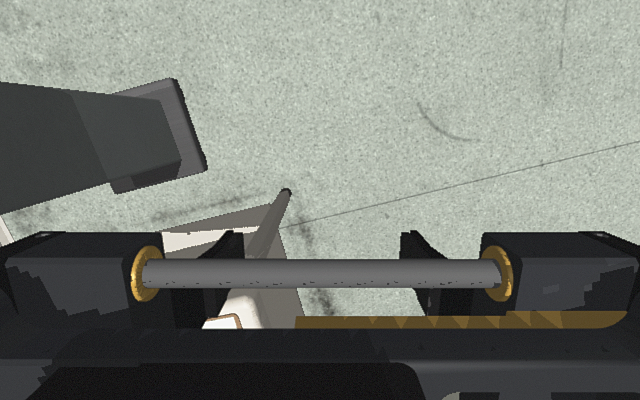

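The zoom shows dark circles in slot 1 (crop 282,148) and slot 3 (367,150), with the stopwatch over slot 2. There are three vials in the rack (680–740,320–340), and the flap is at (528,248). The wrist view so far is floor and gripper only. Next I'll make a rough map.

```bash
cat > h.py <<'E'
from bench import manip, optics
import cv2, numpy as np
from scipy.spatial.transform import Rotation as R
def ray(P,uv,z):
    K,T=np.array(P["camera_matrix"]),np.array(P["pose"])
    d=T[:3,:3]@np.linalg.solve(K,[uv[0],uv[1],1.]); o=T[:3,3]
    return (o+d*(z-o[2])/d[2])
def proj(P,X):
    K,T=np.array(P["camera_matrix"]),np.array(P["pose"])
    c=T[:3,:3].T@(np.array(X,float)-T[:3,3]); p=K@c; return p[:2]/p[2]
def state():
    s=manip.observe(); q=s["orientation"]; r=R.from_quat([q[1],q[2],q[3],q[0]])
    return s,s["tool_pos"],r
def delta(target,yaw=None,tilt=True):
    """rows for a straight-down tool with tool-y line at world yaw (deg), from current pose"""
    s,p,r=state(); M=r.as_matrix()
    d=M.T@(np.array(target,float)-p)/1000
    t=np.zeros(3)
    if yaw is not None:
        best=None
        for k in (0,180):
            a=np.radians(yaw+k); y=np.array([np.cos(a),np.sin(a),0]); z=np.array([0,0,-1.]); x=np.cross(y,z)
            v=R.from_matrix(M.T@np.c_[x,y,z]).as_rotvec()/np.radians(120)
            if best is None or np.linalg.norm(v)<np.linalg.norm(best): best=v
            print("  alt",k,np.round(v,3))
        t=best
    print("dp",np.round(d,4),"turn",np.round(t,3),"q7",np.round(s["joint_positions"][6],2)); return d,t
def snap(n,name):
    P=optics.camera_params(n); im=optics.capture(n)[:,:,::-1].copy(); cv2.imwrite(f"pics/{name}.png",im); return P,im
E
python3 - <<'E'
from h import *
P=optics.camera_params("side")
for n,u,v,z in [("watch",313,135,77),("reddot",253,159,60),("blk cornNE",402,107,60),("blk front L",243,183,60),("blk front R",408,183,60),("slot1",282,148,45),("slot3",367,150,45),
 ("gaugehead",187,52,115),("stand top",203,85,40),("flap c",528,248,125),("box TL",482,197,125),("box TR",594,243,125),("box BR",578,297,125),("box BL",458,262,125),
 ("v1",681,318,62),("v2",710,327,62),("v3",738,339,62),("clipTL",98,118,3),("clipTR",209,146,3),("clipBR",125,302,3),("clipBL",8,268,3),("tamper",425,60,10),("cup",297,15,42),("fakewatch",222,260,10)]:
    print(n,np.round(ray(P,(135+u/2.4,135+v/2.4),z)))
E
```

```text
watch [545. 157.  77.]
reddot [505. 218.  60.]
blk cornNE [621.  74.  60.]
blk front L [472. 217.  60.]
blk front R [523.  36.  60.]
slot1 [536. 197.  45.]
slot3 [561.  99.  45.]
gaugehead [592. 327. 115.]
stand top [598. 328.  40.]
flap c [ 450. -116.  125.]
box TL [494. -57. 125.]
box TR [ 474. -179.  125.]
box BR [ 412. -176.  125.]
box BL [416. -52. 125.]
v1 [ 447. -285.   62.]
v2 [ 445. -315.   62.]
v3 [ 440. -344.   62.]
clipTL [536. 454.   3.]
clipTR [536. 301.   3.]
clipBR [320. 308.   3.]
clipBL [320. 456.   3.]
tamper [732.  80.  10.]
cup [734. 254.  42.]
fakewatch [395. 221.  10.]
```

Run:
```python
from h import *
delta((615,165,270),105)
```

```text
alt 0 [-0.001 -0.    -0.244]
  alt 180 [-0.000e+00  1.000e-03  1.256e+00]
dp [-0.5551 -0.3377 -0.0477] turn [-0.001 -0.    -0.244] q7 -0.06
```

```bash
python3 -m handwheel '[{"turn":[0,0,0],"dp":[0,0,-0.05],"gripper":-1},{"turn":[0,0,0],"dp":[0,0,-0.05],"gripper":-1},{"turn":[0,0,-0.244],"dp":[-0.555,-0.338,-0.048],"gripper":-1},{"turn":[0,0,-0.244],"dp":[-0.555,-0.338,-0.048],"gripper":-1},{"turn":[0,0,-0.244],"dp":[-0.555,-0.338,-0.048],"gripper":-1},{"turn":[0,0,-0.244],"dp":[-0.555,-0.338,-0.048],"gripper":-1},{"turn":[0,0,-0.244],"dp":[-0.555,-0.338,-0.048],"gripper":-1},{"turn":[0,0,-0.244],"dp":[-0.555,-0.338,-0.048],"gripper":-1},{"turn":[0,0,-0.244],"dp":[-0.555,-0.338,-0.048],"gripper":-1},{"turn":[0,0,-0.244],"dp":[-0.555,-0.338,-0.048],"gripper":-1},{"turn":[0,0,-0.244],"dp":[-0.555,-0.338,-0.048],"gripper":-1},{"turn":[0,0,-0.244],"dp":[-0.555,-0.338,-0.048],"gripper":-1},{"turn":[0,0,-0.244],"dp":[-0.555,-0.338,-0.048],"gripper":-1},{"turn":[0,0,-0.244],"dp":[-0.555,-0.338,-0.048],"gripper":-1},{"turn":[0,0,-0.244],"dp":[-0.555,-0.338,-0.048],"gripper":-1},{"turn":[0,0,-0.244],"dp":[-0.555,-0.338,-0.048],"gripper":-1},{"turn":[0,0,-0.244],"dp":[-0.555,-0.338,-0.048],"gripper":-1},{"turn":[0,0,-0.244],"dp":[-0.555,-0.338,-0.048],"gripper":-1},{"turn":[0,0,-0.244],"dp":[-0.555,-0.338,-0.048],"gripper":-1},{"turn":[0,0,-0.244],"dp":[-0.555,-0.338,-0.048],"gripper":-1}]'
python3 - <<'E'
from h import *
P,im=snap("wrist","w1"); print(P["pose"].round(3).tolist()); np.save("w1.npy",P["pose"])
E
```

```text
time: 1.82
tool_pos: [616.1, 162.7, 270.4]
orientation: [0.0, -0.128, 0.992, -0.0]
ft_force: [-0.6, 1.4, -0.6]
opening: 0.997
gripper_force: 0.0
[[-0.254, 0.934, 0.25, 547.328], [0.967, 0.246, 0.064, 143.463], [-0.002, 0.258, -0.966, 433.045], [0.0, 0.0, 0.0, 1.0]]
```

View pics/w1.png

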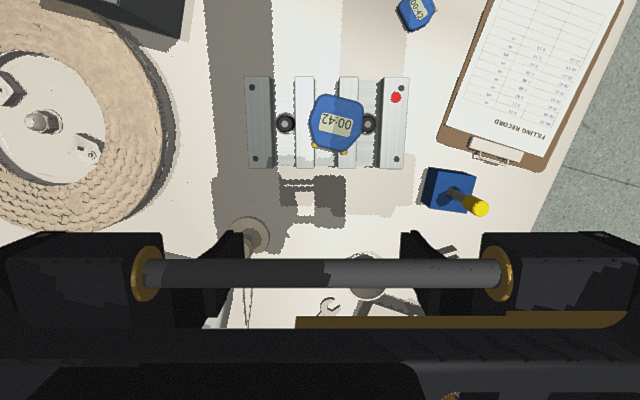

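The wrist view shows the block (246–408, 76–168) with the red dot at (396,97), dark circles at (287,123) and (368,123), and the watch at (337,122) with buttons at the bottom. The stand is at (450,188), the gauge head at (481,208), the tamper near (250,230), and the clipboard at top right.

Run:
```python
from h import *
im=cv2.imread("pics/w1.png"); P=optics.camera_params("wrist"); P["pose"]=np.load("w1.npy")
hsv=cv2.cvtColor(im,cv2.COLOR_BGR2HSV)
def blobs(m,mn=15):
    c,_=cv2.findContours(m,cv2.RETR_EXTERNAL,cv2.CHAIN_APPROX_NONE)
    return [x for x in c if cv2.contourArea(x)>mn]
def cen(c):
    m=cv2.moments(c); return m["m10"]/m["m00"],m["m01"]/m["m00"]
blue=cv2.inRange(hsv,(95,90,40),(130,255,255)); yel=cv2.inRange(hsv,(22,130,100),(35,255,255)); red=cv2.inRange(hsv,(0,150,120),(8,255,255))|cv2.inRange(hsv,(172,150,120),(180,255,255))
for n,m in (("blue",blue),("yel",yel),("red",red)):
    for c in blobs(m):
        print(n,np.round(cen(c),1),cv2.contourArea(c),cv2.boundingRect(c), [np.round(v,1) for v in cv2.minAreaRect(c)], [np.round(ray(P,cen(c),z)[:2],1) for z in (17,40,60,77)])
# block corner points at z=60 : ridge outer corners picked from view
for n,uv in dict(TL=(246,76),BL=(250,168),TR=(410,76),BR=(404,168),).items(): print(n,np.round(ray(P,uv,60),1))
print("w1",[np.round(ray(P,(368,123),z),1) for z in (35,45)],"w3",[np.round(ray(P,(287,123),z),1) for z in (35,45)])
cv2.imwrite("pics/w1c.png",cv2.resize(im[60:220,230:500],None,fx=2.9,fy=2.9,interpolation=cv2.INTER_CUBIC))
```

```text
blue [446.  188.8] 1517.5 (421, 168, 55, 45) [array([448. , 190.2]), array([48.4, 41.7]), np.float64(12.5)] [array([594.3, 330.6]), array([591.7, 320.3]), array([589.5, 311.3]), array([587.5, 303.6])]
blue [335.7 121.9] 2345.5 (309, 94, 55, 58) [array([335.9, 122.9]), array([54.1, 52.6]), np.float64(14.0)] [array([547.4, 161.7]), array([547.4, 160.7]), array([547.4, 159.8]), array([547.4, 159.1])]
blue [414.3  14.4] 551.5 (398, 0, 37, 31) [array([416.,  15.]), array([30., 36.]), np.float64(90.0)] [array([404.2, 219.2]), array([412.1, 215. ]), array([419. , 211.3]), array([424.9, 208.2])]
yel [480. 208.] 187.5 (472, 200, 17, 17) [array([480.2, 207.8]), array([15.5, 16.1]), np.float64(33.7)] [array([608. , 385.9]), array([604.6, 372.5]), array([601.7, 360.8]), array([599.2, 350.9])]
red [395.6  96.8] 61.0 (391, 92, 10, 10) [array([395.5,  96.5]), array([9., 9.]), np.float64(90.0)] [array([498.4, 226.9]), array([501.1, 222.2]), array([503.5, 218.2]), array([505.5, 214.8])]
TL [524.9  49.7  60. ]
BL [625.4  74.4  60. ]
TR [478.4 226.9  60. ]
BR [578.3 253.5  60. ]
w1 [array([538.5, 199.9,  35. ]), array([538.7, 198.5,  45. ])] w3 [array([564., 103.,  35.]), array([563.6, 104. ,  45. ])]
```

View pics/w1c.png

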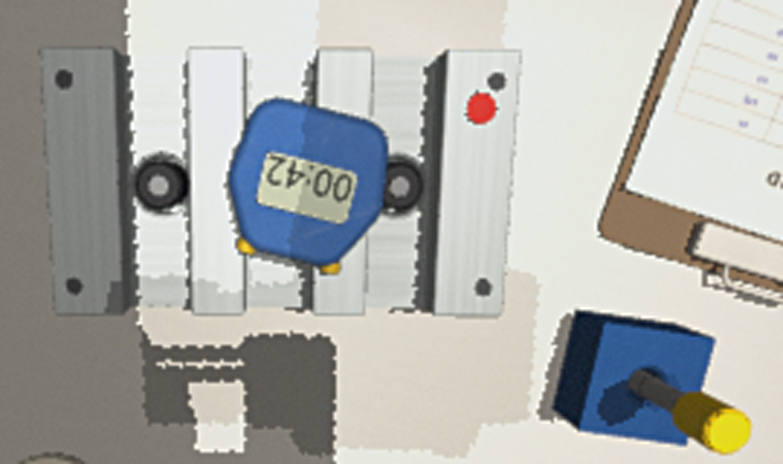

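The watch's display axis lies along world y, so a grip with tool yaw about 91° takes its parallel sides. The block centre is about (551.4, 151.1) with yaw 14.7°, and the measured sizes match those given. The dark circles are 24–25 mm wide.

Run:
```python
from h import *
P=optics.camera_params("wrist"); P["pose"]=np.load("w1.npy")
print(ray(P,(337,120),77).round(1), "gauge head", ray(P,(480.3,208),115).round(1))
delta((546,160,130),91)
```

```text
[545.  159.9  77. ] gauge head [593.6 329.1 115. ]
  alt 0 [ 0.    -0.     0.116]
  alt 180 [ 0.     0.    -1.384]
dp [0.068  0.0128 0.1405] turn [ 0.    -0.     0.116] q7 1.59
```

```bash
python3 -m handwheel '[{"turn":[0,0,0.116],"dp":[0.068,0.013,0.14],"gripper":-1},{"turn":[0,0,0.116],"dp":[0.068,0.013,0.14],"gripper":-1},{"turn":[0,0,0.116],"dp":[0.068,0.013,0.14],"gripper":-1},{"turn":[0,0,0.116],"dp":[0.068,0.013,0.14],"gripper":-1},{"turn":[0,0,0.116],"dp":[0.068,0.013,0.14],"gripper":-1},{"turn":[0,0,0.116],"dp":[0.068,0.013,0.14],"gripper":-1},{"turn":[0,0,0.116],"dp":[0.068,0.013,0.14],"gripper":-1}]'
python3 - <<'E'
from h import *
P,im=snap("wrist","w2"); hsv=cv2.cvtColor(im,cv2.COLOR_BGR2HSV)
m=cv2.inRange(hsv,(95,90,40),(130,255,255)); m=cv2.morphologyEx(m,cv2.MORPH_CLOSE,np.ones((25,25)))
for c in cv2.findContours(m,0,1)[0]:
    if cv2.contourArea(c)>500:
        (a,b),wh,an=cv2.minAreaRect(c); print(cv2.boundingRect(c),(a,b),wh,an,ray(P,(a,b),77).round(1))
        x,y,w,h=cv2.boundingRect(c); print("L",ray(P,(x,b),77).round(1),"R",ray(P,(x+w,b),77).round(1))
delta((546,160,64),91)
E
```

```text
time: 2.45
tool_pos: [547.9, 161.8, 133.3]
orientation: [0.002, -0.01, 1.0, 0.001]
ft_force: [0.6, -0.3, 0.8]
opening: 1.002
gripper_force: 0.0
(464, 217, 78, 42) (501.8883972167969, 236.46624755859375) (38.5934944152832, 79.04952239990234) 85.03025817871094 [560.  295.8  77. ]
L [560.6 267.4  77. ] R [559.4 325.8  77. ]
(281, 178, 80, 76) (320.5, 215.5) (75.0, 79.0) 90.0 [546.3 159.6  77. ]
L [546.9 130.6  77. ] R [545.7 189.3  77. ]
(372, 0, 55, 49) (399.0, 24.0) (48.0, 54.0) 90.0 [419.  206.4  77. ]
L [419.3 189.5  77. ] R [418.6 224.   77. ]
  alt 0 [0.001 0.003 0.001]
  alt 180 [-0.004  0.002 -1.499]
dp [ 0.003  -0.0016  0.0697] turn [0.001 0.003 0.001] q7 1.32
```

View pics/w2.png

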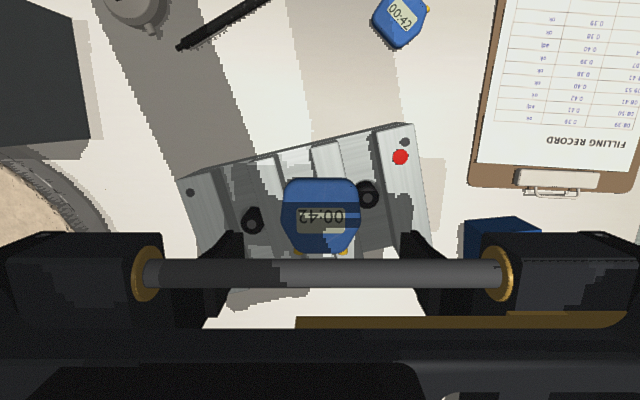

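The watch is centred between the fingers at (320,215), square to them and 59 mm wide. I'll descend and grip.

```bash
python3 -m handwheel '[{"turn":[0,0,0],"dp":[0,0,0.03],"gripper":-1},{"turn":[0,0,0],"dp":[0,0,0.05],"gripper":-1},{"turn":[0,0,0],"dp":[0,0,0.064],"gripper":-1},{"turn":[0,0,0],"dp":[0,0,0.064],"gripper":-1},{"turn":[0,0,0],"dp":[0,0,0.064],"gripper":1},{"turn":[0,0,0],"dp":[0,0,0.064],"gripper":1},{"turn":[0,0,0],"dp":[0,0,0.064],"gripper":1},{"turn":[0,0,0],"dp":[0,0,0.064],"gripper":1},{"turn":[0,0,0],"dp":[0,0,0.064],"gripper":1},{"turn":[0,0,0],"dp":[0,0,0.064],"gripper":1},{"turn":[0,0,0],"dp":[0,0,0.064],"gripper":1},{"turn":[0,0,0],"dp":[0,0,0.064],"gripper":1}]'; python3 -c "
from h import *
delta((425,380,100),91)"
```

```text
time: 3.5
tool_pos: [546.6, 160.4, 67.6]
orientation: [0.001, -0.009, 1.0, 0.0]
ft_force: [-0.6, -0.7, 6.0]
opening: 0.673
gripper_force: 30.0
  alt 0 [0.    0.001 0.   ]
  alt 180 [-1.0e-03  1.0e-03 -1.5e+00]
dp [ 0.1175  0.2218 -0.0324] turn [0.    0.001 0.   ] q7 1.34
```

```bash
python3 -m handwheel '[{"turn":[0,0,0],"dp":[0,0,-0.04],"gripper":1},{"turn":[0,0,0],"dp":[0,0,-0.045],"gripper":1},{"turn":[0,0,0],"dp":[0.118,0.222,-0.045],"gripper":1},{"turn":[0,0,0],"dp":[0.118,0.222,-0.045],"gripper":1},{"turn":[0,0,0],"dp":[0.118,0.222,-0.045],"gripper":1},{"turn":[0,0,0],"dp":[0.118,0.222,-0.045],"gripper":1},{"turn":[0,0,0],"dp":[0.118,0.222,-0.045],"gripper":1},{"turn":[0,0,0],"dp":[0.118,0.222,-0.045],"gripper":1},{"turn":[0,0,0],"dp":[0.118,0.222,-0.045],"gripper":1},{"turn":[0,0,0],"dp":[0.118,0.222,-0.02],"gripper":1},{"turn":[0,0,0],"dp":[0.118,0.222,0.01],"gripper":1},{"turn":[0,0,0],"dp":[0.118,0.222,0.035],"gripper":1},{"turn":[0,0,0],"dp":[0.118,0.222,0.045],"gripper":1},{"turn":[0,0,0],"dp":[0.118,0.222,0.05],"gripper":1},{"turn":[0,0,0],"dp":[0.118,0.222,0.05],"gripper":1},{"turn":[0,0,0],"dp":[0.118,0.222,0.05],"gripper":1}]'; python3 -c "
from h import *
P,im=snap('wrist','w3')"
```

```text
time: 4.83
tool_pos: [424.7, 380.4, 17.6]
orientation: [0.001, -0.009, 1.0, 0.001]
ft_force: [-0.1, 0.3, -0.8]
opening: 0.673
gripper_force: 30.0
```

View pics/w3.png

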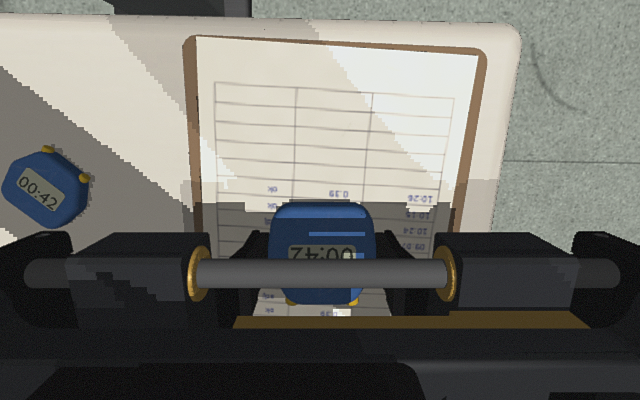

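The watch, at (322,250), is over the sheet. I'll lower it the last few millimetres and release.

```bash
python3 -m handwheel '[{"turn":[0,0,0],"dp":[0,0,0.003],"gripper":1},{"turn":[0,0,0],"dp":[0,0,0.005],"gripper":1},{"turn":[0,0,0],"dp":[0,0,0.0065],"gripper":1},{"turn":[0,0,0],"dp":[0,0,0.0065],"gripper":1},{"turn":[0,0,0],"dp":[0,0,0.0065],"gripper":1}]'
```

```text
time: 5.3
tool_pos: [424.2, 380.3, 10.6]
orientation: [0.0, -0.009, 1.0, 0.0]
ft_force: [-0.8, -0.5, 2.7]
opening: 0.671
gripper_force: 30.0
```

```bash
python3 -m handwheel '[{"turn":[0,0,0],"dp":[0,0,0],"gripper":-1},{"turn":[0,0,0],"dp":[0,0,0],"gripper":-1},{"turn":[0,0,0],"dp":[0,0,0],"gripper":-1},{"turn":[0,0,0],"dp":[0,0,0],"gripper":-1},{"turn":[0,0,0],"dp":[0,0,-0.02],"gripper":-1},{"turn":[0,0,0],"dp":[0,0,-0.06],"gripper":-1},{"turn":[0,0,0],"dp":[0,0,-0.1],"gripper":-1},{"turn":[0,0,0],"dp":[0,0,-0.14],"gripper":-1},{"turn":[0,0,0],"dp":[0,0,-0.16],"gripper":-1},{"turn":[0,0,0],"dp":[0,0,-0.16],"gripper":-1}]'; python3 -c "
from h import *
P,im=snap('wrist','w4')
delta((593.6,329,170),14.7)"
```

```text
time: 6.13
tool_pos: [426.4, 382.3, 176.3]
orientation: [0.004, -0.009, 1.0, 0.004]
ft_force: [0.6, 0.4, 0.1]
opening: 0.998
gripper_force: 0.0
  alt 0 [0.003 0.    0.636]
  alt 180 [-0.     0.003 -0.864]
dp [-0.1674 -0.0553  0.0035] turn [0.003 0.    0.636] q7 0.84
```

```bash
python3 -m handwheel '[{"turn":[0,0,0.636],"dp":[-0.168,-0.054,0],"gripper":-1},{"turn":[0,0,0.636],"dp":[-0.168,-0.054,0],"gripper":-1},{"turn":[0,0,0.636],"dp":[-0.168,-0.054,0],"gripper":-1},{"turn":[0,0,0.636],"dp":[-0.168,-0.054,0],"gripper":-1},{"turn":[0,0,0.636],"dp":[-0.168,-0.054,0],"gripper":-1},{"turn":[0,0,0.636],"dp":[-0.168,-0.054,0],"gripper":-1},{"turn":[0,0,0.636],"dp":[-0.168,-0.054,0],"gripper":-1},{"turn":[0,0,0.636],"dp":[-0.168,-0.054,0],"gripper":-1},{"turn":[0,0,0.636],"dp":[-0.168,-0.054,0],"gripper":-1},{"turn":[0,0,0.636],"dp":[-0.168,-0.054,0],"gripper":-1},{"turn":[0,0,0.636],"dp":[-0.168,-0.054,0],"gripper":-1},{"turn":[0,0,0.636],"dp":[-0.168,-0.054,0],"gripper":-1},{"turn":[0,0,0.636],"dp":[-0.168,-0.054,0],"gripper":-1},{"turn":[0,0,0.636],"dp":[-0.168,-0.054,0],"gripper":-1}]'
python3 - <<'E'
from h import *
P,im=snap("wrist","w5"); hsv=cv2.cvtColor(im,cv2.COLOR_BGR2HSV)
for n,m in (("yel",cv2.inRange(hsv,(22,130,60),(35,255,255))),("yeltop",cv2.inRange(hsv,(22,130,190),(35,255,255))),("blue",cv2.inRange(hsv,(95,90,40),(130,255,255)))):
  for c in cv2.findContours(m,0,1)[0]:
    if cv2.contourArea(c)>80:
        x,y,w,h=cv2.boundingRect(c); print(n,(x,y,w,h),ray(P,(x+w/2,y+h/2),115).round(1))
print(proj(P,(593.6,329,115)),proj(P,(593.6,329,85)))
delta((593.6,329,83),14.7)
cv2.imwrite("pics/w5c.png",cv2.resize(im[120:300,200:440],None,fx=2.5,fy=2.5))
E
```

```text
time: 7.35
tool_pos: [592.3, 328.8, 168.8]
orientation: [-0.0, 0.61, 0.793, -0.001]
ft_force: [-0.8, -0.7, 0.0]
opening: 1.002
gripper_force: 0.0
yel (315, 195, 24, 31) [593.9 333.7 115. ]
blue (106, 213, 42, 20) [454.8 286.8 115. ]
blue (297, 159, 59, 61) [589.5 348.7 115. ]
blue (138, 60, 67, 67) [474.1 384.9 115. ]
[324.95518062 216.40327888] [324.64597039 205.22138506]
  alt 0 [-0.001  0.     0.001]
  alt 180 [-0.000e+00 -1.000e-03 -1.499e+00]
dp [-0.0001  0.0013  0.0862] turn [-0.001  0.     0.001] q7 -0.16
```

View pics/w5.png

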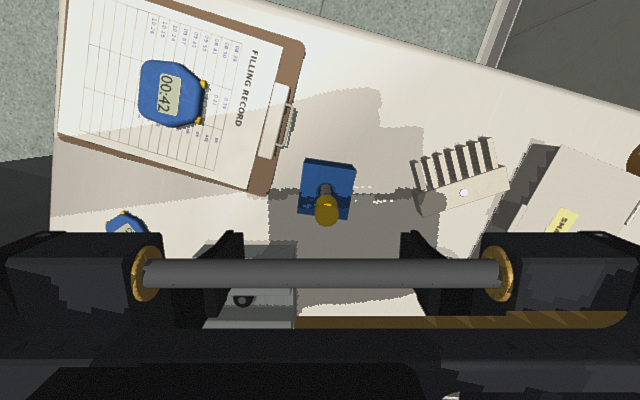

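The watch lies flat on the sheet at (172,93). The gauge head, at (326,213), is centred between the fingers, so I'll descend and grip it.

```bash
python3 -m handwheel '[{"turn":[0,0,0],"dp":[0,0.0005,0.04],"gripper":-1},{"turn":[0,0,0],"dp":[0.0005,0.001,0.075],"gripper":-1},{"turn":[0,0,0],"dp":[0.0005,0.001,0.086],"gripper":-1},{"turn":[0,0,0],"dp":[0.0005,0.001,0.086],"gripper":-1},{"turn":[0,0,0],"dp":[0.0005,0.001,0.086],"gripper":1},{"turn":[0,0,0],"dp":[0.0005,0.001,0.086],"gripper":1},{"turn":[0,0,0],"dp":[0.0005,0.001,0.086],"gripper":1},{"turn":[0,0,0],"dp":[0.0005,0.001,0.086],"gripper":1},{"turn":[0,0,0],"dp":[0.0005,0.001,0.086],"gripper":1},{"turn":[0,0,0],"dp":[0.0005,0.001,0.086],"gripper":1},{"turn":[0,0,0],"dp":[0.0005,0.001,0.086],"gripper":1},{"turn":[0,0,0],"dp":[0.0005,0.001,0.086],"gripper":1},{"turn":[0,0,0],"dp":[0.0005,0.001,0.086],"gripper":1}]'
python3 - <<'E'
from h import *
delta((538.7,199.5,160),14.7)
E
```

```text
time: 8.48
tool_pos: [593.6, 329.8, 84.1]
orientation: [-0.0, 0.611, 0.792, 0.0]
ft_force: [0.0, 0.5, 0.6]
opening: 0.401
gripper_force: 0.0
  alt 0 [-0. -0.  0.]
  alt 180 [ 0.  -0.  -1.5]
dp [-0.112  -0.0862 -0.0759] turn [-0. -0.  0.] q7 -0.14
```

```bash
python3 -m handwheel '[{"turn":[0,0,0],"dp":[0,0,0],"gripper":1},{"turn":[0,0,0],"dp":[0,0,0],"gripper":1},{"turn":[0,0,0],"dp":[0,0,0],"gripper":1},{"turn":[0,0,0],"dp":[0,0,0],"gripper":1},{"turn":[0,0,0],"dp":[0,0,0],"gripper":1},{"turn":[0,0,0],"dp":[0,0,0],"gripper":1},{"turn":[0,0,0],"dp":[0,0,-0.03],"gripper":1},{"turn":[0,0,0],"dp":[0,0,-0.07],"gripper":1},{"turn":[0,0,0],"dp":[0,0,-0.08],"gripper":1},{"turn":[0,0,0],"dp":[0,0,-0.08],"gripper":1}]'
python3 - <<'E'
from h import *
P,im=snap("wrist","w6"); 
delta((538.7,199.5,164),14.7)
E
```

```text
time: 9.32
tool_pos: [596.3, 330.8, 169.1]
orientation: [0.001, 0.611, 0.792, 0.004]
ft_force: [-0.2, 0.0, 0.4]
opening: 0.2
gripper_force: 30.0
  alt 0 [ 0.002 -0.001  0.   ]
  alt 180 [ 1.0e-03  3.0e-03 -1.5e+00]
dp [-0.1121 -0.0875  0.0017] turn [ 0.002 -0.001  0.   ] q7 -0.16
```

```bash
python3 -m handwheel '[{"turn":[0,0,0],"dp":[-0.112,-0.086,0],"gripper":1},{"turn":[0,0,0],"dp":[-0.112,-0.086,0],"gripper":1},{"turn":[0,0,0],"dp":[-0.112,-0.086,0],"gripper":1},{"turn":[0,0,0],"dp":[-0.112,-0.086,0],"gripper":1},{"turn":[0,0,0],"dp":[-0.112,-0.086,0],"gripper":1},{"turn":[0,0,0],"dp":[-0.112,-0.086,0.01],"gripper":1},{"turn":[0,0,0],"dp":[-0.112,-0.086,0.01],"gripper":1}]'
python3 - <<'E'
from h import *
P,im=snap("wrist","w7"); np.save("w7.npy",P["pose"])
for y in (50,0,-50):
    w=np.array([551.4,151.1])+y*np.array([-.2538,.9673]); print(w.round(1),proj(P,(*w,45)).round(1),proj(P,(*w,35)).round(1))
print("tip expected", proj(P,(*state()[1][:2],state()[1][2]-79)))
E
```

```text
time: 9.95
tool_pos: [537.4, 200.5, 151.3]
orientation: [-0.001, 0.61, 0.792, -0.001]
ft_force: [-0.4, 0.2, -0.8]
opening: 0.199
gripper_force: 30.0
[538.7 199.5] [324.3 199.7] [324.2 197. ]
[551.4 151.1] [324.  251.6] [324.  247.3]
[564.1 102.7] [323.8 299.1] [323.8 293.5]
tip expected [323.58764627 206.53321725]
```

View pics/w7.png

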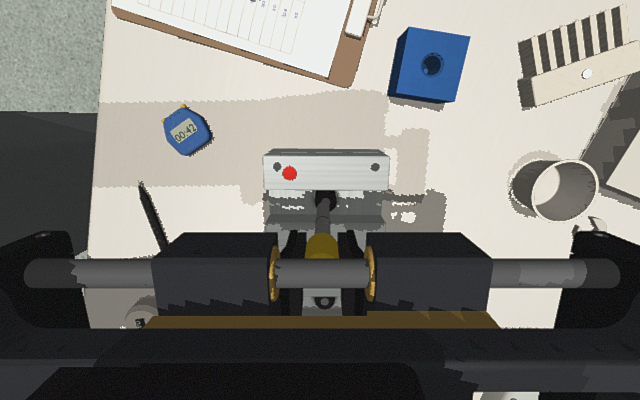

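The rod tip is at (323,207), just above dark well 1 at (325,198). The stand hole is visible at (432,65). I'll dip gently.

```bash
python3 -m handwheel '[{"turn":[0,0,0],"dp":[0,0,0.01],"gripper":1},{"turn":[0,0,0],"dp":[0,0,0.018],"gripper":1},{"turn":[0,0,0],"dp":[0,0,0.022],"gripper":1},{"turn":[0,0,0],"dp":[0,0,0.024],"gripper":1},{"turn":[0,0,0],"dp":[0,0,0.026],"gripper":1},{"turn":[0,0,0],"dp":[0,0,0.028],"gripper":1},{"turn":[0,0,0],"dp":[0,0,0.029],"gripper":1},{"turn":[0,0,0],"dp":[0,0,0.029],"gripper":1}]'
python3 - <<'E'
from h import *
P=optics.camera_params("wrist"); P["pose"]=np.load("w7.npy"); im=cv2.imread("pics/w7.png")
g=cv2.cvtColor(im,cv2.COLOR_BGR2GRAY)[45:85,412:455]; m=(g<45).astype(np.uint8)*255
for c in cv2.findContours(m,0,1)[0]:
    if cv2.contourArea(c)>40:
        x,y,w,h=cv2.boundingRect(c); print((x+412,y+45,w,h),ray(P,(412+x+w/2,45+y+h/2),40).round(1))
E
```

```text
time: 10.67
tool_pos: [539.0, 199.5, 125.1]
orientation: [0.0, 0.611, 0.792, 0.0]
ft_force: [0.5, -0.4, 0.3]
opening: 0.196
gripper_force: 30.0
(423, 56, 18, 19) [594.5 329.6  40. ]
```

```bash
python3 -m handwheel '[{"turn":[0,0,0],"dp":[0,0,0.001],"gripper":1},{"turn":[0,0,0],"dp":[0,0,0.002],"gripper":1},{"turn":[0,0,0],"dp":[0,0,0.003],"gripper":1},{"turn":[0,0,0],"dp":[0,0,0.003],"gripper":1},{"turn":[0,0,0],"dp":[0,0,0.003],"gripper":1}]'
```

```text
time: 11.08
tool_pos: [539.9, 200.0, 123.8]
orientation: [0.0, 0.611, 0.792, 0.001]
ft_force: [-0.8, 0.1, 6.7]
opening: 0.196
gripper_force: 30.0
```

Well 1 stops the gauge 40 mm high at 6.7 N, so it holds a plug. Now well 2.

```bash
python3 -m handwheel '[{"turn":[0,0,0],"dp":[0,0,-0.015],"gripper":1},{"turn":[0,0,0],"dp":[0,0,-0.03],"gripper":1},{"turn":[0,0,0],"dp":[-0.025,0,-0.03],"gripper":1},{"turn":[0,0,0],"dp":[-0.05,0,-0.03],"gripper":1},{"turn":[0,0,0],"dp":[-0.05,0,-0.03],"gripper":1},{"turn":[0,0,0],"dp":[-0.05,0,-0.03],"gripper":1},{"turn":[0,0,0],"dp":[-0.05,0,-0.015],"gripper":1},{"turn":[0,0,0],"dp":[-0.05,0,-0.007],"gripper":1},{"turn":[0,0,0],"dp":[-0.05,0,-0.005],"gripper":1},{"turn":[0,0,0],"dp":[-0.05,0,-0.003],"gripper":1},{"turn":[0,0,0],"dp":[-0.05,0,-0.0015],"gripper":1},{"turn":[0,0,0],"dp":[-0.05,0,0],"gripper":1},{"turn":[0,0,0],"dp":[-0.05,0,0],"gripper":1},{"turn":[0,0,0],"dp":[-0.05,0,0],"gripper":1}]'
```

```text
time: 12.25
tool_pos: [552.7, 151.9, 123.9]
orientation: [0.0, 0.611, 0.792, 0.001]
ft_force: [-1.8, 0.6, 5.3]
opening: 0.199
gripper_force: 30.0
```

Well 2 also holds a plug. Now well 3.

```bash
python3 -m handwheel '[{"turn":[0,0,0],"dp":[0,0,-0.015],"gripper":1},{"turn":[0,0,0],"dp":[0,0,-0.03],"gripper":1},{"turn":[0,0,0],"dp":[-0.025,0,-0.03],"gripper":1},{"turn":[0,0,0],"dp":[-0.05,0,-0.03],"gripper":1},{"turn":[0,0,0],"dp":[-0.05,0,-0.03],"gripper":1},{"turn":[0,0,0],"dp":[-0.05,0,-0.03],"gripper":1},{"turn":[0,0,0],"dp":[-0.05,0,-0.015],"gripper":1},{"turn":[0,0,0],"dp":[-0.05,0,-0.007],"gripper":1},{"turn":[0,0,0],"dp":[-0.05,0,-0.005],"gripper":1},{"turn":[0,0,0],"dp":[-0.05,0,-0.003],"gripper":1},{"turn":[0,0,0],"dp":[-0.05,0,-0.0015],"gripper":1},{"turn":[0,0,0],"dp":[-0.05,0,0],"gripper":1},{"turn":[0,0,0],"dp":[-0.05,0,0],"gripper":1},{"turn":[0,0,0],"dp":[-0.05,0,0],"gripper":1}]'
```

```text
time: 13.42
tool_pos: [565.4, 103.4, 123.9]
orientation: [0.001, 0.611, 0.792, 0.001]
ft_force: [-0.3, 0.3, 5.0]
opening: 0.195
gripper_force: 30.0
```

All three wells hold plugs. I'll put the gauge back along the same commanded path.

```bash
python3 -m handwheel '[{"turn":[0,0,0],"dp":[0,0,-0.02],"gripper":1},{"turn":[0,0,0],"dp":[0,0,-0.04],"gripper":1},{"turn":[0,0,0],"dp":[0.212,0.086,-0.045],"gripper":1},{"turn":[0,0,0],"dp":[0.212,0.086,-0.045],"gripper":1},{"turn":[0,0,0],"dp":[0.212,0.086,-0.045],"gripper":1},{"turn":[0,0,0],"dp":[0.212,0.086,-0.045],"gripper":1},{"turn":[0,0,0],"dp":[0.212,0.086,-0.045],"gripper":1},{"turn":[0,0,0],"dp":[0.212,0.086,-0.045],"gripper":1},{"turn":[0,0,0],"dp":[0.212,0.086,-0.045],"gripper":1},{"turn":[0,0,0],"dp":[0.212,0.086,-0.045],"gripper":1},{"turn":[0,0,0],"dp":[0.212,0.086,-0.03],"gripper":1},{"turn":[0,0,0],"dp":[0.212,0.086,-0.02],"gripper":1},{"turn":[0,0,0],"dp":[0.212,0.086,-0.02],"gripper":1}]'
python3 - <<'E'
from h import *
P,im=snap("wrist","w8")
delta((594,329.8,83),14.7)
print("tip",proj(P,(*state()[1][:2],state()[1][2]-79)), "hole",proj(P,(594.5,329.6,40)))
cv2.imwrite("pics/w8c.png",cv2.resize(im[120:280,240:400],None,fx=3,fy=3))
E
```

```text
time: 14.5
tool_pos: [592.6, 327.0, 139.6]
orientation: [-0.001, 0.612, 0.791, -0.002]
ft_force: [0.4, -0.5, -1.0]
opening: 0.199
gripper_force: 30.0
  alt 0 [-0.001  0.001 -0.001]
  alt 180 [1.000e-03 2.000e-03 1.499e+00]
dp [0.0019 0.0017 0.0577] turn [-0.001  0.001 -0.001] q7 -0.15
tip [323.87473236 206.39610548] hole [326.10039219 197.76904125]
```

View pics/w8c.png

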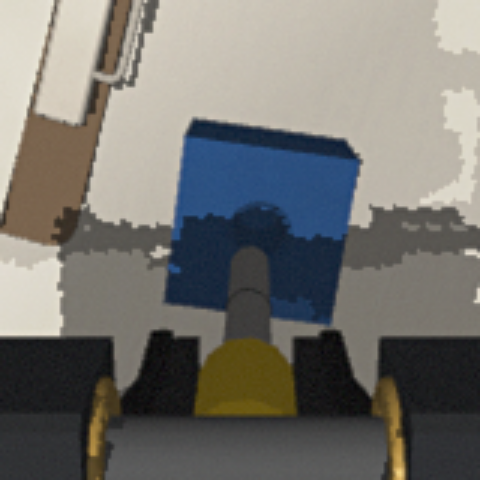

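```bash
python3 -m handwheel '[{"turn":[0,0,0],"dp":[0,0,0],"gripper":1},{"turn":[0,0,0],"dp":[0,0,0.008],"gripper":1},{"turn":[0,0,0],"dp":[0,0,0.014],"gripper":1},{"turn":[0,0,0],"dp":[0,0,0.02],"gripper":1},{"turn":[0,0,0],"dp":[0,0,0.025],"gripper":1},{"turn":[0,0,0],"dp":[0,0,0.03],"gripper":1},{"turn":[0,0,0],"dp":[0,0,0.03],"gripper":1}]'
```

```text
time: 15.13
tool_pos: [592.8, 329.4, 110.4]
orientation: [-0.0, 0.611, 0.792, -0.001]
ft_force: [-0.1, -0.4, -0.5]
opening: 0.198
gripper_force: 30.0
```

```bash
python3 -m handwheel '[{"turn":[0,0,0],"dp":[0,0,0.01],"gripper":1},{"turn":[0,0,0],"dp":[0,0,0.018],"gripper":1},{"turn":[0,0,0],"dp":[0,0,0.024],"gripper":1},{"turn":[0,0,0],"dp":[0,0,0.026],"gripper":1},{"turn":[0,0,0],"dp":[0,0,0.026],"gripper":1},{"turn":[0,0,0],"dp":[0,0,0.026],"gripper":-1},{"turn":[0,0,0],"dp":[0,0,0.026],"gripper":-1},{"turn":[0,0,0],"dp":[0,0,0.026],"gripper":-1},{"turn":[0,0,0],"dp":[0,0,0.026],"gripper":-1},{"turn":[0,0,0],"dp":[0,0,0.026],"gripper":-1},{"turn":[0,0,0],"dp":[0,0,0.026],"gripper":-1},{"turn":[0,0,0],"dp":[0,0,0],"gripper":-1},{"turn":[0,0,0],"dp":[0,0,-0.04],"gripper":-1},{"turn":[0,0,0],"dp":[0,0,-0.06],"gripper":-1},{"turn":[0,0,0],"dp":[0,0,-0.06],"gripper":-1}]'
python3 - <<'E'
from h import *
P,im=snap("wrist","w9"); hsv=cv2.cvtColor(im,cv2.COLOR_BGR2HSV)
m=cv2.inRange(hsv,(22,130,60),(35,255,255))
for c in cv2.findContours(m,0,1)[0]:
    if cv2.contourArea(c)>80: print(cv2.boundingRect(c))
for z in (115,85): print(proj(P,(594,329.8,z)))
delta((538.7,199.5,150),14.7)
delta((565.4,103.4,150),14.7)
E
```

```text
time: 16.38
tool_pos: [596.8, 331.1, 178.7]
orientation: [0.002, 0.611, 0.792, 0.005]
ft_force: [0.5, 0.1, 0.5]
opening: 0.874
gripper_force: 0.0
(306, 194, 23, 30)
[318.04858444 213.21446628]
[318.09385533 202.92294799]
  alt 0 [ 0.003 -0.001  0.   ]
  alt 180 [ 0.002  0.005 -1.5  ]
dp [-0.1123 -0.0884  0.025 ] turn [ 0.003 -0.001  0.   ] q7 -0.16
  alt 0 [ 0.003 -0.001  0.   ]
  alt 180 [ 0.002  0.005 -1.5  ]
dp [-0.212  -0.087   0.0248] turn [ 0.003 -0.001  0.   ] q7 -0.16
```

The gauge is back in its stand: the head top is where it should be at z 115. Next is the plug in well 3.

```bash
python3 -m handwheel '[{"turn":[0,0,0],"dp":[-0.212,-0.086,0],"gripper":-1},{"turn":[0,0,0],"dp":[-0.212,-0.086,0],"gripper":-1},{"turn":[0,0,0],"dp":[-0.212,-0.086,0],"gripper":-1},{"turn":[0,0,0],"dp":[-0.212,-0.086,0.02],"gripper":-1},{"turn":[0,0,0],"dp":[-0.212,-0.086,0.04],"gripper":-1},{"turn":[0,0,0],"dp":[-0.212,-0.086,0.06],"gripper":-1},{"turn":[0,0,0],"dp":[-0.212,-0.086,0.08],"gripper":-1},{"turn":[0,0,0],"dp":[-0.212,-0.086,0.09],"gripper":-1},{"turn":[0,0,0],"dp":[-0.212,-0.086,0.095],"gripper":-1},{"turn":[0,0,0],"dp":[-0.212,-0.086,0.095],"gripper":-1},{"turn":[0,0,0],"dp":[-0.212,-0.086,0.095],"gripper":-1}]'
python3 - <<'E'
from h import *
delta((565,103.2,37.5),14.7)
E
```

```text
time: 17.35
tool_pos: [564.9, 104.5, 77.6]
orientation: [0.0, 0.61, 0.793, 0.0]
ft_force: [0.2, 0.8, -0.5]
opening: 1.003
gripper_force: 0.0
  alt 0 [ 0.    -0.     0.001]
  alt 180 [ 0.000e+00  1.000e-03 -1.499e+00]
dp [-0.0013 -0.0003  0.0401] turn [ 0.    -0.     0.001] q7 0.17
```

```bash
python3 -m handwheel '[{"turn":[0,0,0],"dp":[0,0,0.015],"gripper":-1},{"turn":[0,0,0],"dp":[0,0,0.027],"gripper":-1},{"turn":[0,0,0],"dp":[0,0,0.034],"gripper":-1},{"turn":[0,0,0],"dp":[0,0,0.037],"gripper":-1},{"turn":[0,0,0],"dp":[0,0,0.037],"gripper":-1},{"turn":[0,0,0],"dp":[0,0,0.037],"gripper":-1}]'
```

```text
time: 17.85
tool_pos: [564.6, 103.0, 40.3]
orientation: [0.0, 0.611, 0.792, 0.0]
ft_force: [0.2, 0.5, -0.1]
opening: 1.001
gripper_force: 0.0
```

Inside the slot with no contact. I'll go 2.5 mm lower, close, and lift 60 mm.

```bash
python3 -m handwheel '[{"turn":[0,0,0],"dp":[0,0,0.0025],"gripper":1},{"turn":[0,0,0],"dp":[0,0,0.0025],"gripper":1},{"turn":[0,0,0],"dp":[0,0,0.0025],"gripper":1},{"turn":[0,0,0],"dp":[0,0,0.0025],"gripper":1},{"turn":[0,0,0],"dp":[0,0,0.0025],"gripper":1},{"turn":[0,0,0],"dp":[0,0,0.0025],"gripper":1},{"turn":[0,0,0],"dp":[0,0,0.0025],"gripper":1},{"turn":[0,0,0],"dp":[0,0,0.0025],"gripper":1},{"turn":[0,0,0],"dp":[0,0,0.0025],"gripper":1},{"turn":[0,0,0],"dp":[0,0,0.0025],"gripper":1},{"turn":[0,0,0],"dp":[0,0,0.0025],"gripper":1},{"turn":[0,0,0],"dp":[0,0,0.0025],"gripper":1},{"turn":[0,0,0],"dp":[0,0,0.0025],"gripper":1},{"turn":[0,0,0],"dp":[0,0,0.0025],"gripper":1},{"turn":[0,0,0],"dp":[0,0,0.0025],"gripper":1}]'
```

```text
time: 19.1
tool_pos: [564.4, 102.9, 37.6]
orientation: [0.0, 0.611, 0.792, 0.0]
ft_force: [1.0, 0.3, 0.4]
opening: 0.21
gripper_force: 30.0
```

```bash
python3 -m handwheel '[{"turn":[0,0,0],"dp":[0,0,-0.03],"gripper":1},{"turn":[0,0,0],"dp":[0,0,-0.07],"gripper":1},{"turn":[0,0,0],"dp":[0,0,-0.11],"gripper":1},{"turn":[0,0,0],"dp":[0,0,-0.148],"gripper":1},{"turn":[0,0,0],"dp":[0,0,-0.185],"gripper":1},{"turn":[0,0,0],"dp":[0,0,-0.22],"gripper":1},{"turn":[0,0,0],"dp":[0,0,-0.22],"gripper":1},{"turn":[0,0,0],"dp":[0,0,-0.22],"gripper":1}]'
python3 - <<'E'
from h import *
delta((530,-110,260),84)
E
```

```text
time: 19.77
tool_pos: [565.6, 102.9, 260.0]
orientation: [0.001, 0.611, 0.792, 0.002]
ft_force: [-0.2, -0.3, -0.5]
opening: 0.21
gripper_force: 29.9
  alt 0 [ 0.002  0.001 -0.577]
  alt 180 [ 0.001 -0.002  0.923]
dp [-0.1969 -0.0886 -0.0006] turn [ 0.002  0.001 -0.577] q7 0.1
```

```bash
python3 -m handwheel '[{"turn":[0,0,-0.577],"dp":[-0.197,-0.088,0],"gripper":1},{"turn":[0,0,-0.577],"dp":[-0.197,-0.088,0],"gripper":1},{"turn":[0,0,-0.577],"dp":[-0.197,-0.088,0],"gripper":1},{"turn":[0,0,-0.577],"dp":[-0.197,-0.088,0],"gripper":1},{"turn":[0,0,-0.577],"dp":[-0.197,-0.088,0],"gripper":1},{"turn":[0,0,-0.577],"dp":[-0.197,-0.088,0],"gripper":1},{"turn":[0,0,-0.577],"dp":[-0.197,-0.088,0],"gripper":1},{"turn":[0,0,-0.577],"dp":[-0.197,-0.088,0],"gripper":1},{"turn":[0,0,-0.577],"dp":[-0.197,-0.088,0],"gripper":1},{"turn":[0,0,-0.577],"dp":[-0.197,-0.088,0],"gripper":1},{"turn":[0,0,-0.577],"dp":[-0.197,-0.088,0],"gripper":1},{"turn":[0,0,-0.577],"dp":[-0.197,-0.088,0],"gripper":1},{"turn":[0,0,-0.577],"dp":[-0.197,-0.088,0],"gripper":1}]'
python3 - <<'E'
from h import *
P,im=snap("wrist","w10"); np.save("w10.npy",P["pose"]); delta((450,-116,185),84)
E
```

```text
time: 20.85
tool_pos: [528.8, -109.9, 256.6]
orientation: [-0.001, 0.054, 0.999, -0.0]
ft_force: [0.2, 1.2, -0.3]
opening: 0.209
gripper_force: 29.9
  alt 0 [-0.    -0.001 -0.001]
  alt 180 [-1.000e-03  0.000e+00  1.499e+00]
dp [ 0.0778 -0.0145  0.0719] turn [-0.    -0.001 -0.001] q7 1.66
```

View pics/w10.png

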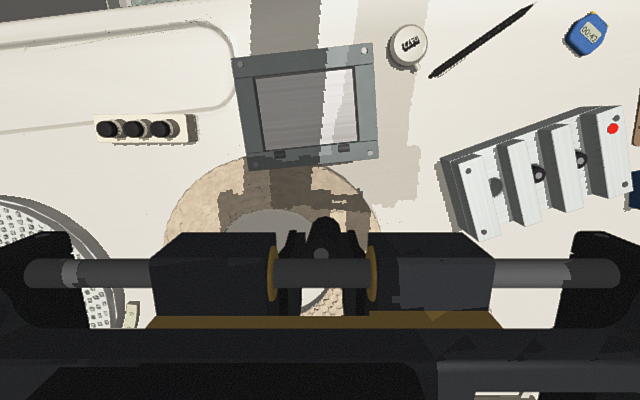

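The picture shows the box top (233–379, 43–168) and its mouth (254,80), (351,66), (358,146), (264,153), with the hinges at the bottom (+x). Vial caps are at (107,128), (134,128), (161,129) in a rack spanning x 93–195. Well 3 is empty at (495,187), and the plug is in hand.

Run:
```python
from h import *
P=optics.camera_params("wrist"); P["pose"]=np.load("w10.npy"); im=cv2.imread("pics/w10.png")
def line(uvs,z):
    w=np.array([ray(P,uv,z)[:2] for uv in uvs]); return w
w=line([(233,58),(373,43),(379,160),(248,168)],125); print("box",w.round(1).tolist(),"c",w.mean(0).round(1),"yaw",np.degrees(np.arctan2(*(w[1]-w[0])[::-1])),np.degrees(np.arctan2(*(w[2]-w[3])[::-1])))
w=line([(254,80),(351,66),(358,146),(264,153)],125); print("mouth",w.round(1).tolist(),"c",w.mean(0).round(1),np.linalg.norm(w[1]-w[0]),np.linalg.norm(w[3]-w[0]))
w=line([(93,115),(195,113),(195,142),(96,144)],31); print("rack",w.round(1).tolist(),np.linalg.norm(w[1]-w[0]),np.linalg.norm(w[3]-w[0]))
g=cv2.cvtColor(im,cv2.COLOR_BGR2GRAY)[105:150,90:200]
for c in cv2.findContours((g<50).astype(np.uint8)*255,0,1)[0]:
    if cv2.contourArea(c)>60:
        (x,y,a,b)=cv2.boundingRect(c); print("cap",(x+90,y+105,a,b))
g=cv2.cvtColor(im,cv2.COLOR_BGR2GRAY)
gb=cv2.GaussianBlur(g,(3,3),0)[100:155,80:205]
h=cv2.HoughCircles(cv2.resize(gb,None,fx=4,fy=4,interpolation=cv2.INTER_CUBIC),cv2.HOUGH_GRADIENT,1,60,param1=80,param2=18,minRadius=24,maxRadius=44)
if h is not None:
    for x,y,r in h[0][:6]: print("circ",x/4+80,y/4+100,r/4, ray(P,(x/4+80,y/4+100),62).round(1), r/4*(P["pose"][2,3]-62)/312)
```

```text
box [[399.5, -175.1], [400.7, -53.3], [501.7, -54.2], [496.0, -178.3]] c [ 449.5 -115.2] yaw 89.43074048270543 87.34907330850874
mouth [[419.2, -159.9], [417.0, -73.6], [486.6, -72.9], [483.6, -161.0]] c [ 451.6 -116.9] 86.29148397946301 64.43170308408443
rack [[424.8, -376.4], [435.7, -254.1], [469.3, -261.3], [458.6, -382.8]] 122.71225887709039 34.44008197256425
cap (97, 122, 21, 15)
cap (150, 121, 20, 16)
cap (123, 121, 21, 16)
circ 169.875 128.875 9.75 [ 451.3 -273.6   62. ] 11.168008547427513
circ 105.875 127.875 9.7 [ 442.5 -344.4   62. ] 11.11073649024803
circ 134.375 129.625 9.15 [ 447.8 -313.2   62. ] 10.480746046020982
```

```bash
python3 -m handwheel '[{"turn":[0,0,-0.042],"dp":[0.04,-0.014,0.03],"gripper":1},{"turn":[0,0,-0.042],"dp":[0.084,-0.014,0.06],"gripper":1},{"turn":[0,0,-0.042],"dp":[0.084,-0.014,0.075],"gripper":1},{"turn":[0,0,-0.042],"dp":[0.084,-0.014,0.075],"gripper":1},{"turn":[0,0,-0.042],"dp":[0.084,-0.014,0.075],"gripper":1},{"turn":[0,0,-0.042],"dp":[0.084,-0.014,0.075],"gripper":1}]'
python3 - <<'E'
from h import *
delta((444.5,-116,170),89)
E
```

```text
time: 21.4
tool_pos: [445.8, -115.2, 183.7]
orientation: [0.001, 0.009, 1.0, -0.0]
ft_force: [0.0, -0.1, -0.7]
opening: 0.213
gripper_force: 29.9
  alt 0 [-0.     0.001 -0.   ]
  alt 180 [0.002 0.    1.5  ]
dp [ 0.0013 -0.0008  0.0137] turn [-0.     0.001 -0.   ] q7 1.69
```

```bash
python3 -m handwheel '[{"turn":[0,0,0],"dp":[0.0005,0,0.015],"gripper":1},{"turn":[0,0,0],"dp":[0,0,0.027],"gripper":1},{"turn":[0,0,0],"dp":[0,0,0.039],"gripper":1},{"turn":[0,0,0],"dp":[0,0,0.05],"gripper":1},{"turn":[0,0,0],"dp":[0,0,0.061],"gripper":1},{"turn":[0,0,0],"dp":[0,0,0.072],"gripper":1},{"turn":[0,0,0],"dp":[0,0,0.081],"gripper":1},{"turn":[0,0,0],"dp":[0,0,0.087],"gripper":1},{"turn":[0,0,0],"dp":[0,0,0.087],"gripper":1},{"turn":[0,0,0],"dp":[0,0,0.087],"gripper":1}]'
```

```text
time: 22.23
tool_pos: [443.8, -115.2, 95.1]
orientation: [-0.001, 0.009, 1.0, -0.0]
ft_force: [-0.7, 0.1, -0.0]
opening: 0.21
gripper_force: 29.9
```

```bash
python3 -m handwheel '[{"turn":[0,0,0],"dp":[0,0,0],"gripper":0.2},{"turn":[0,0,0],"dp":[0,0,0],"gripper":0.2},{"turn":[0,0,0],"dp":[0,0,0],"gripper":0.2},{"turn":[0,0,0],"dp":[0,0,0],"gripper":0.2},{"turn":[0,0,0],"dp":[0,0,0],"gripper":0.2},{"turn":[0,0,0],"dp":[0,0,-0.03],"gripper":0.2},{"turn":[0,0,0],"dp":[0,0,-0.07],"gripper":0.2},{"turn":[0,0,0],"dp":[0,0,-0.11],"gripper":0.2},{"turn":[0,0,0],"dp":[0,0,-0.15],"gripper":0.2},{"turn":[0,0,0],"dp":[-0.04,0,-0.165],"gripper":0.2},{"turn":[0,0,0],"dp":[-0.08,0,-0.165],"gripper":-1},{"turn":[0,0,0],"dp":[-0.085,0,-0.165],"gripper":-1},{"turn":[0,0,0],"dp":[-0.085,0,-0.165],"gripper":-1}]'
python3 - <<'E'
from h import *
P,im=snap("wrist","w11"); np.save("w11.npy",P["pose"])
c=np.array([450.5,-116]); q=[proj(P,(c[0]+a,c[1]+b,125)) for a,b in((-31,-43),(-31,43),(31,43),(31,-43))]
dst=np.array([[0,0],[86,0],[86,62],[0,62]],np.float32)
H=cv2.getPerspectiveTransform(np.array(q,np.float32),dst)
def rect(im,P):
    return cv2.warpPerspective(im,H,(86,62))
f=cv2.cvtColor(rect(im,P),cv2.COLOR_BGR2GRAY); print(np.round(q).tolist()); print(cv2.resize(f,(12,8),interpolation=cv2.INTER_AREA))
im0=cv2.imread("pics/w10.png"); P0=dict(P); P0["pose"]=np.load("w10.npy")
q=[proj(P0,(c[0]+a,c[1]+b,125)) for a,b in((-31,-43),(-31,43),(31,43),(31,-43))]; H=cv2.getPerspectiveTransform(np.array(q,np.float32),dst)
print(cv2.resize(cv2.cvtColor(rect(im0,P),cv2.COLOR_BGR2GRAY),(12,8),interpolation=cv2.INTER_AREA))
delta((564.4,102.9,200),14.7); delta((551.7,151.1,120),14.7)
E
```

```text
time: 23.32
tool_pos: [531.0, -115.6, 259.2]
orientation: [-0.001, 0.008, 1.0, -0.001]
ft_force: [-1.1, 0.0, -0.1]
opening: 0.547
gripper_force: 0.0
[[273.0, 72.0], [370.0, 70.0], [368.0, 141.0], [277.0, 143.0]]
[[117 122 122 122 122 122 121 120 172 230 228 211]
 [118 122 122 121 121 120 119 119 196 228 217 204]
 [118 122 122 121 121 121 120 120 215 228 210 201]
 [119 122 121 121 121 120 120 139 223 225 202 199]
 [118 121 121 121 120 120 120 155 225 214 198 200]
 [117 120 120 120 120 119 119 182 221 194 192 190]
 [118 119 119 119 118 117 116 204 210 188 188 184]
 [113 115 115 115 115 115 124 213 198 183 183 179]]
[[117 123 123 123 123 123 123 123 151 234 234 217]
 [117 122 122 122 123 122 122 122 173 231 229 210]
 [117 122 123 123 123 123 123 122 202 230 224 207]
 [118 122 123 123 123 123 123 123 216 228 213 202]
 [118 122 122 123 123 123 122 129 225 222 202 202]
 [119 121 122 122 122 121 121 150 224 208 196 194]
 [118 121 120 120 120 120 119 174 221 194 191 189]
 [115 118 117 117 117 118 117 190 211 185 186 185]]
  alt 0 [-0.002 -0.001  0.619]
  alt 180 [ 0.001 -0.002 -0.881]
dp [-0.0315  0.22    0.0589] turn [-0.002 -0.001  0.619] q7 1.77
  alt 0 [-0.002 -0.001  0.619]
  alt 180 [ 0.001 -0.002 -0.881]
dp [-0.0182  0.2681  0.1389] turn [-0.002 -0.001  0.619] q7 1.77
```

The flap patch matches the shut reference image, so the plug went through. Now plug 2.

```bash
python3 -m handwheel '[{"turn":[0,0,0.619],"dp":[-0.018,0.268,0.139],"gripper":-1},{"turn":[0,0,0.619],"dp":[-0.018,0.268,0.139],"gripper":-1},{"turn":[0,0,0.619],"dp":[-0.018,0.268,0.139],"gripper":-1},{"turn":[0,0,0.619],"dp":[-0.018,0.268,0.139],"gripper":-1},{"turn":[0,0,0.619],"dp":[-0.018,0.268,0.139],"gripper":-1},{"turn":[0,0,0.619],"dp":[-0.018,0.268,0.139],"gripper":-1},{"turn":[0,0,0.619],"dp":[-0.018,0.268,0.139],"gripper":-1},{"turn":[0,0,0.619],"dp":[-0.018,0.268,0.139],"gripper":-1},{"turn":[0,0,0.619],"dp":[-0.018,0.268,0.139],"gripper":-1},{"turn":[0,0,0.619],"dp":[-0.018,0.268,0.139],"gripper":-1},{"turn":[0,0,0.619],"dp":[-0.018,0.268,0.139],"gripper":-1},{"turn":[0,0,0.619],"dp":[-0.018,0.268,0.139],"gripper":-1},{"turn":[0,0,0.619],"dp":[-0.018,0.268,0.139],"gripper":-1},{"turn":[0,0,0.619],"dp":[-0.018,0.268,0.139],"gripper":-1}]'
python3 - <<'E'
from h import *
delta((551.7,151.2,70),14.7)
E
```

```text
time: 24.53
tool_pos: [551.4, 150.7, 122.0]
orientation: [-0.0, 0.61, 0.792, 0.0]
ft_force: [-0.7, -0.1, 0.5]
opening: 0.995
gripper_force: 0.0
  alt 0 [ 0.    -0.     0.001]
  alt 180 [ 1.000e-03  0.000e+00 -1.499e+00]
dp [0.0004 0.0004 0.052 ] turn [ 0.    -0.     0.001] q7 0.07
```

```bash
python3 -m handwheel '[{"turn":[0,0,0],"dp":[0,0,0.03],"gripper":-1},{"turn":[0,0,0],"dp":[0,0,0.05],"gripper":-1},{"turn":[0,0,0],"dp":[0,0,0.064],"gripper":-1},{"turn":[0,0,0],"dp":[0,0,0.074],"gripper":-1},{"turn":[0,0,0],"dp":[0,0,0.08],"gripper":-1},{"turn":[0,0,0],"dp":[0,0,0.08],"gripper":-1},{"turn":[0,0,0],"dp":[0,0,0.08],"gripper":-1}]'
```

```text
time: 25.12
tool_pos: [552.3, 151.0, 42.0]
orientation: [0.0, 0.611, 0.792, 0.0]
ft_force: [0.1, -0.8, -0.5]
opening: 1.0
gripper_force: 0.0
```

```bash
python3 -m handwheel '[{"turn":[0,0,0],"dp":[0,0,0.004],"gripper":1},{"turn":[0,0,0],"dp":[0,0,0.004],"gripper":1},{"turn":[0,0,0],"dp":[0,0,0.004],"gripper":1},{"turn":[0,0,0],"dp":[0,0,0.004],"gripper":1},{"turn":[0,0,0],"dp":[0,0,0.004],"gripper":1},{"turn":[0,0,0],"dp":[0,0,0.004],"gripper":1},{"turn":[0,0,0],"dp":[0,0,0.004],"gripper":1},{"turn":[0,0,0],"dp":[0,0,0.004],"gripper":1},{"turn":[0,0,0],"dp":[0,0,0.004],"gripper":1},{"turn":[0,0,0],"dp":[0,0,0.004],"gripper":1},{"turn":[0,0,0],"dp":[0,0,0.004],"gripper":1},{"turn":[0,0,0],"dp":[0,0,0.004],"gripper":1},{"turn":[0,0,0],"dp":[0,0,0.004],"gripper":1},{"turn":[0,0,0],"dp":[0,0,0.004],"gripper":1},{"turn":[0,0,0],"dp":[0,0,0.004],"gripper":1},{"turn":[0,0,0],"dp":[0,0,-0.03],"gripper":1},{"turn":[0,0,0],"dp":[0,0,-0.07],"gripper":1},{"turn":[0,0,0],"dp":[0,0,-0.11],"gripper":1},{"turn":[0,0,0],"dp":[0,0,-0.145],"gripper":1},{"turn":[0,0,0],"dp":[0,0,-0.145],"gripper":1}]'
python3 - <<'E'
from h import *
delta((444.5,-115.5,187),89)
E
```

```text
time: 26.78
tool_pos: [556.4, 151.9, 194.5]
orientation: [0.003, 0.611, 0.792, 0.006]
ft_force: [1.5, -0.2, 0.4]
opening: 0.208
gripper_force: 29.9
  alt 0 [ 0.006  0.003 -0.619]
  alt 180 [ 0.003 -0.006  0.881]
dp [-0.2303 -0.1761  0.0047] turn [ 0.006  0.003 -0.619] q7 0.04
```

```bash
python3 -m handwheel '[{"turn":[0,0,-0.619],"dp":[-0.2305,-0.172,0],"gripper":1},{"turn":[0,0,-0.619],"dp":[-0.2305,-0.172,0],"gripper":1},{"turn":[0,0,-0.619],"dp":[-0.2305,-0.172,0],"gripper":1},{"turn":[0,0,-0.619],"dp":[-0.2305,-0.172,0],"gripper":1},{"turn":[0,0,-0.619],"dp":[-0.2305,-0.172,0],"gripper":1},{"turn":[0,0,-0.619],"dp":[-0.2305,-0.172,0],"gripper":1},{"turn":[0,0,-0.619],"dp":[-0.2305,-0.172,0],"gripper":1},{"turn":[0,0,-0.619],"dp":[-0.2305,-0.172,0],"gripper":1},{"turn":[0,0,-0.619],"dp":[-0.2305,-0.172,0],"gripper":1},{"turn":[0,0,-0.619],"dp":[-0.2305,-0.172,0],"gripper":1},{"turn":[0,0,-0.619],"dp":[-0.2305,-0.172,0],"gripper":1},{"turn":[0,0,-0.619],"dp":[-0.2305,-0.172,0],"gripper":1},{"turn":[0,0,-0.619],"dp":[-0.2305,-0.172,0],"gripper":1},{"turn":[0,0,-0.619],"dp":[-0.2305,-0.172,0],"gripper":1},{"turn":[0,0,-0.619],"dp":[-0.2305,-0.172,0],"gripper":1}]'
python3 - <<'E'
from h import *
delta((444.5,-115.5,97),89)
E
```

```text
time: 28.03
tool_pos: [444.2, -115.6, 186.4]
orientation: [-0.0, 0.009, 1.0, -0.0]
ft_force: [0.6, 0.7, -0.5]
opening: 0.211
gripper_force: 29.9
  alt 0 [-0. -0. -0.]
  alt 180 [-0.   0.   1.5]
dp [-0.0003  0.0001  0.0894] turn [-0. -0. -0.] q7 1.66
```

```bash
python3 -m handwheel '[{"turn":[0,0,0],"dp":[0,0,0.015],"gripper":1},{"turn":[0,0,0],"dp":[0,0,0.027],"gripper":1},{"turn":[0,0,0],"dp":[0,0,0.039],"gripper":1},{"turn":[0,0,0],"dp":[0,0,0.05],"gripper":1},{"turn":[0,0,0],"dp":[0,0,0.061],"gripper":1},{"turn":[0,0,0],"dp":[0,0,0.072],"gripper":1},{"turn":[0,0,0],"dp":[0,0,0.083],"gripper":1},{"turn":[0,0,0],"dp":[0,0,0.09],"gripper":1},{"turn":[0,0,0],"dp":[0,0,0.09],"gripper":1},{"turn":[0,0,0],"dp":[0,0,0.09],"gripper":1}]'; python3 -m handwheel '[{"turn":[0,0,0],"dp":[0,0,0],"gripper":0.2},{"turn":[0,0,0],"dp":[0,0,0],"gripper":0.2},{"turn":[0,0,0],"dp":[0,0,0],"gripper":0.2},{"turn":[0,0,0],"dp":[0,0,0],"gripper":0.2},{"turn":[0,0,0],"dp":[0,0,0],"gripper":0.2},{"turn":[0,0,0],"dp":[0,0,-0.03],"gripper":0.2},{"turn":[0,0,0],"dp":[0,0,-0.07],"gripper":0.2},{"turn":[0,0,0],"dp":[0,0,-0.11],"gripper":0.2},{"turn":[0,0,0],"dp":[0,0,-0.15],"gripper":0.2},{"turn":[0,0,0],"dp":[-0.04,0,-0.165],"gripper":0.2},{"turn":[0,0,0],"dp":[-0.08,0,-0.165],"gripper":-1},{"turn":[0,0,0],"dp":[-0.085,0,-0.165],"gripper":-1},{"turn":[0,0,0],"dp":[-0.085,0,-0.165],"gripper":-1}]'
cat > flap.py <<'E'
from h import *
def flap(name):
    P,im=snap("wrist",name); np.save(name+".npy",P["pose"])
    c=np.array([450.5,-116]); q=[proj(P,(c[0]+a,c[1]+b,125)) for a,b in((-31,-43),(-31,43),(31,43),(31,-43))]
    H=cv2.getPerspectiveTransform(np.array(q,np.float32),np.array([[0,0],[86,0],[86,62],[0,62]],np.float32))
    f=cv2.cvtColor(cv2.warpPerspective(im,H,(86,62)),cv2.COLOR_BGR2GRAY); print(cv2.resize(f,(12,8),interpolation=cv2.INTER_AREA)[::2])
E
python3 -c "
from flap import *
flap('w12'); delta((539.2,199.5,120),14.7)"
```

```text
time: 28.87
tool_pos: [443.6, -115.7, 96.2]
orientation: [-0.001, 0.009, 1.0, -0.0]
ft_force: [-2.1, -0.0, -0.4]
opening: 0.204
gripper_force: 29.8
time: 29.95
tool_pos: [531.1, -115.7, 259.9]
orientation: [-0.002, 0.008, 1.0, -0.003]
ft_force: [-0.9, 0.1, -0.0]
opening: 0.55
gripper_force: 0.0
[[117 123 122 122 121 121 121 120 120 195 231 214]
 [119 122 122 121 121 121 120 119 129 225 222 205]
 [119 121 121 121 121 121 120 119 194 222 200 196]
 [117 119 119 119 118 118 117 131 217 192 188 189]]
  alt 0 [-0.002 -0.     0.619]
  alt 180 [ 0.    -0.003 -0.881]
dp [-0.005   0.317   0.1391] turn [-0.002 -0.     0.619] q7 1.79
```

The flap is shut again. Now plug 1.

```bash
python3 -m handwheel '[{"turn":[0,0,0.619],"dp":[-0.005,0.317,0.139],"gripper":-1},{"turn":[0,0,0.619],"dp":[-0.005,0.317,0.139],"gripper":-1},{"turn":[0,0,0.619],"dp":[-0.005,0.317,0.139],"gripper":-1},{"turn":[0,0,0.619],"dp":[-0.005,0.317,0.139],"gripper":-1},{"turn":[0,0,0.619],"dp":[-0.005,0.317,0.139],"gripper":-1},{"turn":[0,0,0.619],"dp":[-0.005,0.317,0.139],"gripper":-1},{"turn":[0,0,0.619],"dp":[-0.005,0.317,0.139],"gripper":-1},{"turn":[0,0,0.619],"dp":[-0.005,0.317,0.139],"gripper":-1},{"turn":[0,0,0.619],"dp":[-0.005,0.317,0.139],"gripper":-1},{"turn":[0,0,0.619],"dp":[-0.005,0.317,0.139],"gripper":-1},{"turn":[0,0,0.619],"dp":[-0.005,0.317,0.139],"gripper":-1},{"turn":[0,0,0.619],"dp":[-0.005,0.317,0.139],"gripper":-1},{"turn":[0,0,0.619],"dp":[-0.005,0.317,0.139],"gripper":-1},{"turn":[0,0,0.619],"dp":[-0.005,0.317,0.139],"gripper":-1}]'; python3 -m handwheel '[{"turn":[0,0,0],"dp":[0,0,0.03],"gripper":-1},{"turn":[0,0,0],"dp":[0,0,0.045],"gripper":-1},{"turn":[0,0,0],"dp":[0,0,0.045],"gripper":-1},{"turn":[0,0,0],"dp":[0,0,0.045],"gripper":-1}]'
```

```text
time: 31.17
tool_pos: [539.4, 199.1, 123.3]
orientation: [-0.0, 0.61, 0.792, 0.001]
ft_force: [0.5, 0.2, -0.4]
opening: 0.998
gripper_force: 0.0
time: 31.5
tool_pos: [539.2, 199.1, 77.5]
orientation: [-0.0, 0.611, 0.792, -0.0]
ft_force: [0.5, 1.0, 0.9]
opening: 0.999
gripper_force: 0.0
```

```bash
python3 -m handwheel '[{"turn":[0,0,0],"dp":[0,0,0.015],"gripper":-1},{"turn":[0,0,0],"dp":[0,0,0.027],"gripper":-1},{"turn":[0,0,0],"dp":[0,0,0.035],"gripper":-1},{"turn":[0,0,0],"dp":[0,0,0.035],"gripper":-1},{"turn":[0,0,0],"dp":[0,0,0.035],"gripper":-1}]'
```

```text
time: 31.92
tool_pos: [539.6, 199.6, 42.6]
orientation: [-0.0, 0.611, 0.792, -0.0]
ft_force: [0.7, 0.4, -0.0]
opening: 0.995
gripper_force: 0.0
```

```bash
python3 -m handwheel '[{"turn":[0,0,0],"dp":[0,0,0.0045],"gripper":1},{"turn":[0,0,0],"dp":[0,0,0.0045],"gripper":1},{"turn":[0,0,0],"dp":[0,0,0.0045],"gripper":1},{"turn":[0,0,0],"dp":[0,0,0.0045],"gripper":1},{"turn":[0,0,0],"dp":[0,0,0.0045],"gripper":1},{"turn":[0,0,0],"dp":[0,0,0.0045],"gripper":1},{"turn":[0,0,0],"dp":[0,0,0.0045],"gripper":1},{"turn":[0,0,0],"dp":[0,0,0.0045],"gripper":1},{"turn":[0,0,0],"dp":[0,0,0.0045],"gripper":1},{"turn":[0,0,0],"dp":[0,0,0.0045],"gripper":1},{"turn":[0,0,0],"dp":[0,0,0.0045],"gripper":1},{"turn":[0,0,0],"dp":[0,0,0.0045],"gripper":1},{"turn":[0,0,0],"dp":[0,0,0.0045],"gripper":1},{"turn":[0,0,0],"dp":[0,0,0.0045],"gripper":1},{"turn":[0,0,0],"dp":[0,0,-0.03],"gripper":1},{"turn":[0,0,0],"dp":[0,0,-0.07],"gripper":1},{"turn":[0,0,0],"dp":[0,0,-0.11],"gripper":1},{"turn":[0,0,0],"dp":[0,0,-0.145],"gripper":1},{"turn":[0,0,0],"dp":[0,0,-0.145],"gripper":1},{"turn":[0,0,0],"dp":[0,0,-0.145],"gripper":1}]'
python3 - <<'E'
from h import *
delta((444.5,-115.5,187),89)
M=state()[2].as_matrix(); print((M.T@(np.array([444.5,-115.5,187])-np.array([539.4,199.4,187]))).round(1))
E
```

```text
time: 33.58
tool_pos: [541.1, 200.3, 189.9]
orientation: [0.001, 0.611, 0.792, 0.002]
ft_force: [-0.4, -0.4, -0.6]
opening: 0.207
gripper_force: 29.9
  alt 0 [ 0.002  0.001 -0.619]
  alt 180 [ 0.001 -0.003  0.881]
dp [-0.2809 -0.1737  0.0015] turn [ 0.002  0.001 -0.619] q7 0.01
[-280.4 -171.9   -1.3]
```

```bash
python3 -m handwheel '[{"turn":[0,0,-0.619],"dp":[-0.2805,-0.172,0],"gripper":1},{"turn":[0,0,-0.619],"dp":[-0.2805,-0.172,0],"gripper":1},{"turn":[0,0,-0.619],"dp":[-0.2805,-0.172,0],"gripper":1},{"turn":[0,0,-0.619],"dp":[-0.2805,-0.172,0],"gripper":1},{"turn":[0,0,-0.619],"dp":[-0.2805,-0.172,0],"gripper":1},{"turn":[0,0,-0.619],"dp":[-0.2805,-0.172,0],"gripper":1},{"turn":[0,0,-0.619],"dp":[-0.2805,-0.172,0],"gripper":1},{"turn":[0,0,-0.619],"dp":[-0.2805,-0.172,0],"gripper":1},{"turn":[0,0,-0.619],"dp":[-0.2805,-0.172,0],"gripper":1},{"turn":[0,0,-0.619],"dp":[-0.2805,-0.172,0],"gripper":1},{"turn":[0,0,-0.619],"dp":[-0.2805,-0.172,0],"gripper":1},{"turn":[0,0,-0.619],"dp":[-0.2805,-0.172,0],"gripper":1},{"turn":[0,0,-0.619],"dp":[-0.2805,-0.172,0],"gripper":1},{"turn":[0,0,-0.619],"dp":[-0.2805,-0.172,0],"gripper":1},{"turn":[0,0,-0.619],"dp":[-0.2805,-0.172,0],"gripper":1}]'
```

```text
time: 34.83
tool_pos: [444.4, -115.0, 187.1]
orientation: [-0.0, 0.009, 1.0, -0.0]
ft_force: [0.5, -0.8, -0.5]
opening: 0.208
gripper_force: 29.9
```

```bash
python3 -m handwheel '[{"turn":[0,0,0],"dp":[0,0,0.015],"gripper":1},{"turn":[0,0,0],"dp":[0,0,0.027],"gripper":1},{"turn":[0,0,0],"dp":[0,0,0.039],"gripper":1},{"turn":[0,0,0],"dp":[0,0,0.05],"gripper":1},{"turn":[0,0,0],"dp":[0,0,0.061],"gripper":1},{"turn":[0,0,0],"dp":[0,0,0.072],"gripper":1},{"turn":[0,0,0],"dp":[0,0,0.083],"gripper":1},{"turn":[0,0,0],"dp":[0,0,0.09],"gripper":1},{"turn":[0,0,0],"dp":[0,0,0.09],"gripper":1},{"turn":[0,0,0],"dp":[0,0,0.09],"gripper":1}]'; python3 -m handwheel '[{"turn":[0,0,0],"dp":[0,0,0],"gripper":0.2},{"turn":[0,0,0],"dp":[0,0,0],"gripper":0.2},{"turn":[0,0,0],"dp":[0,0,0],"gripper":0.2},{"turn":[0,0,0],"dp":[0,0,0],"gripper":0.2},{"turn":[0,0,0],"dp":[0,0,0],"gripper":0.2},{"turn":[0,0,0],"dp":[0,0,-0.03],"gripper":0.2},{"turn":[0,0,0],"dp":[0,0,-0.07],"gripper":0.2},{"turn":[0,0,0],"dp":[0,0,-0.11],"gripper":0.2},{"turn":[0,0,0],"dp":[0,0,-0.15],"gripper":0.2},{"turn":[0,0,0],"dp":[-0.04,0,-0.165],"gripper":0.2},{"turn":[0,0,0],"dp":[-0.08,0,-0.165],"gripper":-1},{"turn":[0,0,0],"dp":[-0.085,0,-0.165],"gripper":-1},{"turn":[0,0,0],"dp":[-0.085,0,-0.165],"gripper":-1}]'; python3 -c "
from flap import *
flap('w13'); delta((442,-385,210),-5)"
```

```text
time: 35.67
tool_pos: [443.9, -115.4, 97.1]
orientation: [-0.001, 0.009, 1.0, -0.001]
ft_force: [0.0, 0.1, -1.0]
opening: 0.206
gripper_force: 29.9
time: 36.75
tool_pos: [533.5, -114.8, 262.5]
orientation: [0.001, 0.007, 1.0, -0.003]
ft_force: [-0.7, 1.4, 0.1]
opening: 0.543
gripper_force: 0.0
[[118 122 122 122 122 122 121 120 119 119 132 231]
 [118 122 122 121 121 121 120 120 119 118 190 217]
 [117 121 121 121 121 120 120 119 119 152 218 197]
 [119 120 119 119 118 118 117 117 115 187 189 188]]
  alt 0 [-0.002  0.002  0.784]
  alt 180 [-0.001 -0.002 -0.716]
dp [ 0.0845 -0.2702  0.0536] turn [-0.001 -0.002 -0.716] q7 1.84
```

```bash
python3 -m handwheel '[{"turn":[0,0,0.784],"dp":[0.085,-0.27,0.053],"gripper":-1},{"turn":[0,0,0.784],"dp":[0.085,-0.27,0.053],"gripper":-1},{"turn":[0,0,0.784],"dp":[0.085,-0.27,0.053],"gripper":-1},{"turn":[0,0,0.784],"dp":[0.085,-0.27,0.053],"gripper":-1},{"turn":[0,0,0.784],"dp":[0.085,-0.27,0.053],"gripper":-1},{"turn":[0,0,0.784],"dp":[0.085,-0.27,0.053],"gripper":-1},{"turn":[0,0,0.784],"dp":[0.085,-0.27,0.053],"gripper":-1},{"turn":[0,0,0.784],"dp":[0.085,-0.27,0.053],"gripper":-1},{"turn":[0,0,0.784],"dp":[0.085,-0.27,0.053],"gripper":-1},{"turn":[0,0,0.784],"dp":[0.085,-0.27,0.053],"gripper":-1},{"turn":[0,0,0.784],"dp":[0.085,-0.27,0.053],"gripper":-1},{"turn":[0,0,0.784],"dp":[0.085,-0.27,0.053],"gripper":-1},{"turn":[0,0,0.784],"dp":[0.085,-0.27,0.053],"gripper":-1},{"turn":[0,0,0.784],"dp":[0.085,-0.27,0.053],"gripper":-1},{"turn":[0,0,0.784],"dp":[0.085,-0.27,0.053],"gripper":-1},{"turn":[0,0,0.784],"dp":[0.085,-0.27,0.053],"gripper":-1}]'
python3 - <<'E'
from h import *
P,im=snap("wrist","w14"); np.save("w14.npy",P["pose"])
r=[proj(P,(x,y,62)) for x,y in((420,-395),(480,-395),(480,-235),(420,-235))]; print(np.round(r).tolist())
x0,y0=np.maximum(np.min(r,0).astype(int)-10,0); x1,y1=np.max(r,0).astype(int)+10
g=cv2.cvtColor(im,cv2.COLOR_BGR2GRAY)[y0:y1,x0:x1]; G=cv2.resize(cv2.GaussianBlur(g,(3,3),0),None,fx=3,fy=3,interpolation=cv2.INTER_CUBIC)
for c in cv2.findContours((g<60).astype(np.uint8)*255,0,1)[0]:
    if cv2.contourArea(c)>80: x,y,a,b=cv2.boundingRect(c); print("dark",(x+x0,y+y0,a,b),ray(P,(x+x0+a/2,y+y0+b/2),62).round(1))
h=cv2.HoughCircles(G,cv2.HOUGH_GRADIENT,1,60,param1=80,param2=20,minRadius=25,maxRadius=55)
if h is not None:
    for x,y,rr in h[0][:6]: print("circ",(x/3+x0,y/3+y0,rr/3),ray(P,(x/3+x0,y/3+y0),62).round(1),rr/3*(P["pose"][2,3]-62)/312)
cv2.imwrite("pics/w14c.png",cv2.resize(im[:240],(800,300)))
E
```

```text
time: 38.13
tool_pos: [439.6, -384.9, 209.7]
orientation: [-0.0, 0.737, 0.676, 0.001]
ft_force: [-0.3, 0.3, 0.3]
opening: 1.002
gripper_force: 0.0
[[304.0, 199.0], [362.0, 194.0], [353.0, 21.0], [286.0, 27.0]]
dark (np.int64(314), np.int64(141), 18, 19) [ 443.8 -347.2   62. ]
dark (np.int64(314), np.int64(110), 19, 20) [ 446.8 -318.3   62. ]
dark (np.int64(314), np.int64(76), 20, 22) [ 449.7 -288.5   62. ]
circ (np.float64(322.8333320617676), np.float64(150.5), np.float32(9.366667)) [ 443.7 -347.2   62. ] 9.319733852511755
circ (np.float64(323.5), np.float64(119.5), np.float32(9.8)) [ 446.8 -317.8   62. ] 9.75089597426934
circ (np.float64(324.1666679382324), np.float64(86.16666412353516), np.float32(9.766666)) [ 450.  -287.8   62. ] 9.717729219259155
```

View pics/w14.png

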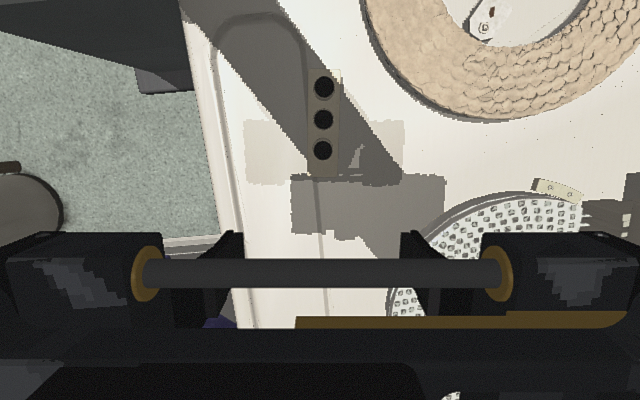

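All three vials are seen square-on, with caps at (324,86), (323,119) and (323,150). That puts them at about (450,-288), (446.8,-318) and (443.8,-347), with 30 mm spacing as expected. I'll take the first.

```bash
python3 -c "
from h import *
delta((450,-288,85),-6)"
```

```text
alt 0 [ 0.    -0.     0.009]
  alt 180 [ 1.000e-03  0.000e+00 -1.491e+00]
dp [0.0974 0.0018 0.1248] turn [ 0.    -0.     0.009] q7 0.89
```

```bash
python3 -m handwheel '[{"turn":[0,0,0.009],"dp":[0.0974,0.002,0.03],"gripper":-1},{"turn":[0,0,0.009],"dp":[0.0974,0.002,0.06],"gripper":-1},{"turn":[0,0,0.009],"dp":[0.0974,0.002,0.1],"gripper":-1},{"turn":[0,0,0.009],"dp":[0.0974,0.002,0.125],"gripper":-1},{"turn":[0,0,0.009],"dp":[0.0974,0.002,0.125],"gripper":-1},{"turn":[0,0,0.009],"dp":[0.0974,0.002,0.125],"gripper":-1},{"turn":[0,0,0.009],"dp":[0.0974,0.002,0.125],"gripper":-1}]'; python3 -c "
from h import *
delta((450,-288,37),-6)"
```

```text
time: 38.77
tool_pos: [450.8, -290.1, 86.0]
orientation: [0.001, 0.744, 0.668, -0.0]
ft_force: [-0.1, -1.2, 0.5]
opening: 0.998
gripper_force: 0.0
  alt 0 [ 0.     0.001 -0.002]
  alt 180 [ 1.000e-03 -1.000e-03  1.498e+00]
dp [ 0.0021 -0.001   0.049 ] turn [ 0.     0.001 -0.002] q7 0.73
```

```bash
python3 -m handwheel '[{"turn":[0,0,0],"dp":[0.001,0,0.02],"gripper":-1},{"turn":[0,0,0],"dp":[0.001,0,0.035],"gripper":-1},{"turn":[0,0,0],"dp":[0.001,0,0.045],"gripper":-1},{"turn":[0,0,0],"dp":[0.001,0,0.048],"gripper":-1},{"turn":[0,0,0],"dp":[0.001,0,0.048],"gripper":-1},{"turn":[0,0,0],"dp":[0.001,0,0.048],"gripper":1},{"turn":[0,0,0],"dp":[0.001,0,0.048],"gripper":1},{"turn":[0,0,0],"dp":[0.001,0,0.048],"gripper":1},{"turn":[0,0,0],"dp":[0.001,0,0.048],"gripper":1},{"turn":[0,0,0],"dp":[0.001,0,0.048],"gripper":1},{"turn":[0,0,0],"dp":[0.001,0,0.048],"gripper":1},{"turn":[0,0,0],"dp":[0.001,0,0.048],"gripper":1},{"turn":[0,0,0],"dp":[0.001,0,0.048],"gripper":1},{"turn":[0,0,0],"dp":[0.001,0,0.048],"gripper":1},{"turn":[0,0,0],"dp":[0.001,0,0.048],"gripper":1},{"turn":[0,0,0],"dp":[0.001,0,0.048],"gripper":1},{"turn":[0,0,0],"dp":[0.001,0,0.048],"gripper":1},{"turn":[0,0,0],"dp":[0.001,0,0.048],"gripper":1},{"turn":[0,0,0],"dp":[0.001,0,0.048],"gripper":1},{"turn":[0,0,0],"dp":[0.001,0,0.048],"gripper":1}]'
```

```text
time: 40.43
tool_pos: [450.7, -287.3, 36.5]
orientation: [-0.0, 0.744, 0.668, 0.0]
ft_force: [-0.0, -0.5, 0.0]
opening: 0.234
gripper_force: 30.0
```

The first vial is gripped (opening 20.4 mm). I'll lift over the box height and go to a pose that looks down on the wells.

```bash
python3 -m handwheel '[{"turn":[0,0,0],"dp":[0,0,-0.02],"gripper":1},{"turn":[0,0,0],"dp":[0,0,-0.05],"gripper":1},{"turn":[0,0,0],"dp":[0,0,-0.09],"gripper":1},{"turn":[0,0,0],"dp":[0,0,-0.13],"gripper":1},{"turn":[0,0,0],"dp":[0,0,-0.15],"gripper":1},{"turn":[0,0,0],"dp":[0,0,-0.15],"gripper":1},{"turn":[0,0,0],"dp":[0,0,-0.15],"gripper":1}]'; python3 -c "
from h import *
delta((569,83,187),14.7)"
```

```text
time: 41.02
tool_pos: [451.5, -287.5, 187.5]
orientation: [0.001, 0.744, 0.668, 0.001]
ft_force: [-0.0, 0.4, -1.0]
opening: 0.233
gripper_force: 30.0
  alt 0 [ 0.001 -0.    -0.174]
  alt 180 [-0.    -0.002  1.326]
dp [0.3809 0.0773 0.001 ] turn [ 0.001 -0.    -0.174] q7 0.58
```

```bash
python3 -m handwheel '[{"turn":[0,0,-0.174],"dp":[0.381,0.078,0],"gripper":1},{"turn":[0,0,-0.174],"dp":[0.381,0.078,0],"gripper":1},{"turn":[0,0,-0.174],"dp":[0.381,0.078,0],"gripper":1},{"turn":[0,0,-0.174],"dp":[0.381,0.078,0],"gripper":1},{"turn":[0,0,-0.174],"dp":[0.381,0.078,0],"gripper":1},{"turn":[0,0,-0.174],"dp":[0.381,0.078,0],"gripper":1},{"turn":[0,0,-0.174],"dp":[0.381,0.078,0],"gripper":1},{"turn":[0,0,-0.174],"dp":[0.381,0.078,0],"gripper":1},{"turn":[0,0,-0.174],"dp":[0.381,0.078,0],"gripper":1},{"turn":[0,0,-0.174],"dp":[0.381,0.078,0],"gripper":1},{"turn":[0,0,-0.174],"dp":[0.381,0.078,0],"gripper":1},{"turn":[0,0,-0.174],"dp":[0.381,0.078,0],"gripper":1},{"turn":[0,0,-0.174],"dp":[0.381,0.078,0],"gripper":1},{"turn":[0,0,-0.174],"dp":[0.381,0.078,0],"gripper":1}]'
python3 - <<'E'
from h import *
P,im=snap("wrist","w15"); np.save("w15.npy",P["pose"]); print(state()[1].round(1))
g=cv2.cvtColor(im,cv2.COLOR_BGR2GRAY); S=4
for y in (50,0,-50):
    w=np.array([551.4,151.1])+y*np.array([-.2538,.9673]); u,v=proj(P,(*w,35)); x0,y0=int(u)-25,max(int(v)-25,0)
    G=cv2.resize(cv2.GaussianBlur(g[y0:y0+50,x0:x0+50],(3,3),0),None,fx=S,fy=S,interpolation=cv2.INTER_CUBIC)
    R0=12.5*312/(P["pose"][2,3]-35)*S
    h=cv2.HoughCircles(G,cv2.HOUGH_GRADIENT,1,20,param1=60,param2=12,minRadius=int(R0*.88),maxRadius=int(R0*1.12))
    print(w.round(1),np.round((u,v),1),R0/S)
    if h is not None:
        for x,yy,r in h[0][:4]: print("   ",round(x/S+x0,1),round(yy/S+y0,1),round(r/S,1),ray(P,(x/S+x0,yy/S+y0),35).round(1))
cv2.imwrite("pics/w15c.png",cv2.resize(im[0:250,220:430],None,fx=2.4,fy=2.4,interpolation=cv2.INTER_CUBIC))
E
```

```text
time: 42.18
tool_pos: [568.5, 80.7, 186.0]
orientation: [-0.0, 0.612, 0.791, -0.001]
ft_force: [0.8, -0.1, 0.0]
opening: 0.23
gripper_force: 30.0
[568.7  80.9 186.3]
[538.7 199.5] [324.   58.2] 12.433525082033334
    325.4 63.6 11.6 [541.1 195.3  35. ]
    324.1 58.4 13.6 [538.9 199.4  35. ]
[551.4 151.1] [324.  114.3] 12.433525082033334
    324.9 116.9 13.6 [552.8 149.   35. ]
[564.1 102.7] [324.  165.7] 12.433525082033334
    324.9 167.1 12.8 [565.3 101.6  35. ]
    324.6 162.1 12.5 [563.8 106.4  35. ]
    328.1 171.9 13.3 [569.7  97.7  35. ]
```

View pics/w15c.png

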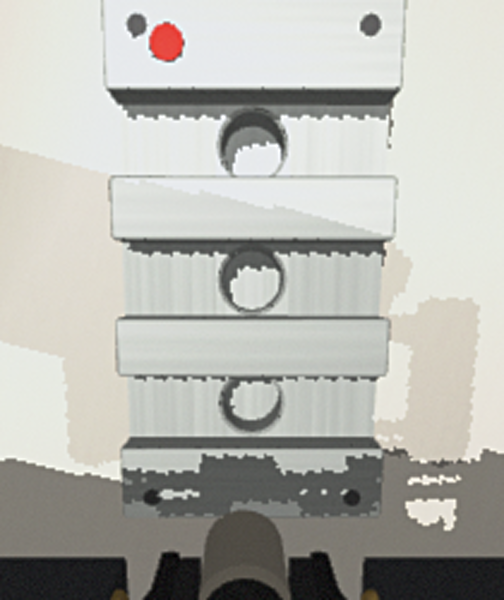

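The wells are clean and empty, at crop (253,142), (252,278) and (250,400). The bores sit within about 1 mm of the model, so I refine the block centre to about (551.9, 150.7). Now insert in well 3.

```bash
python3 -m handwheel '[{"turn":[0,0,0],"dp":[0.0195,0.001,0],"gripper":1},{"turn":[0,0,0],"dp":[0.0195,0.001,0.03],"gripper":1},{"turn":[0,0,0],"dp":[0.0195,0.001,0.06],"gripper":1},{"turn":[0,0,0],"dp":[0.0195,0.001,0.09],"gripper":1},{"turn":[0,0,0],"dp":[0.0195,0.001,0.105],"gripper":1},{"turn":[0,0,0],"dp":[0.0195,0.001,0.11],"gripper":1},{"turn":[0,0,0],"dp":[0.0195,0.001,0.11],"gripper":1},{"turn":[0,0,0],"dp":[0.0195,0.001,0.11],"gripper":1},{"turn":[0,0,0],"dp":[0.0195,0.001,0.11],"gripper":1}]'; python3 -c "
from h import *
delta((564.6,102.3,37.5),14.7)"
```

```text
time: 42.98
tool_pos: [566.3, 101.9, 78.2]
orientation: [0.001, 0.611, 0.792, 0.001]
ft_force: [-0.9, -0.3, -0.1]
opening: 0.232
gripper_force: 30.0
  alt 0 [ 0.001 -0.    -0.   ]
  alt 180 [-0.    -0.002  1.5  ]
dp [ 0.0008 -0.0017  0.0407] turn [ 0.001 -0.    -0.   ] q7 0.29
```

```bash
python3 -m handwheel '[{"turn":[0,0,0],"dp":[0.0007,-0.0015,0],"gripper":1},{"turn":[0,0,0],"dp":[0.0007,-0.0015,0.004],"gripper":1},{"turn":[0,0,0],"dp":[0.0007,-0.0015,0.008],"gripper":1},{"turn":[0,0,0],"dp":[0.0007,-0.0015,0.011],"gripper":1},{"turn":[0,0,0],"dp":[0.0007,-0.0015,0.014],"gripper":1},{"turn":[0,0,0],"dp":[0.0007,-0.0015,0.016],"gripper":1},{"turn":[0,0,0],"dp":[0.0007,-0.0015,0.016],"gripper":1}]'
```

```text
time: 43.57
tool_pos: [564.0, 102.4, 60.3]
orientation: [0.001, 0.611, 0.792, 0.0]
ft_force: [1.4, -0.9, -1.7]
opening: 0.231
gripper_force: 30.0
```

The vial bottom is in the bore at z 28 with no force. I'll continue to the floor.

```bash
python3 -m handwheel '[{"turn":[0,0,0],"dp":[0,0,0.005],"gripper":1},{"turn":[0,0,0],"dp":[0,0,0.01],"gripper":1},{"turn":[0,0,0],"dp":[0,0,0.015],"gripper":1},{"turn":[0,0,0],"dp":[0,0,0.019],"gripper":1},{"turn":[0,0,0],"dp":[0,0,0.022],"gripper":1},{"turn":[0,0,0],"dp":[0,0,0.023],"gripper":1},{"turn":[0,0,0],"dp":[0,0,0.023],"gripper":1}]'
```

```text
time: 44.15
tool_pos: [564.0, 102.2, 37.4]
orientation: [0.001, 0.611, 0.792, 0.0]
ft_force: [4.8, -0.7, -3.4]
opening: 0.234
gripper_force: 30.0
```

```bash
python3 -m handwheel '[{"turn":[0,0,0],"dp":[0,0,0],"gripper":-1},{"turn":[0,0,0],"dp":[0,0,0],"gripper":-1},{"turn":[0,0,0],"dp":[0,0,0],"gripper":-1},{"turn":[0,0,0],"dp":[0,0,0],"gripper":-1},{"turn":[0,0,0],"dp":[0,0,0],"gripper":-1},{"turn":[0,0,0],"dp":[0,0,-0.02],"gripper":-1},{"turn":[0,0,0],"dp":[0,0,-0.05],"gripper":-1},{"turn":[0,0,0],"dp":[0,0,-0.09],"gripper":-1},{"turn":[0,0,0],"dp":[0,0,-0.13],"gripper":-1},{"turn":[0,0,0],"dp":[0,0,-0.15],"gripper":-1},{"turn":[0,0,0],"dp":[0,0,-0.15],"gripper":-1},{"turn":[0,0,0],"dp":[0,0,-0.15],"gripper":-1}]'; python3 -c "
from h import *
P,im=snap('wrist','w16')
delta((446.8,-318,187),-6)"
```

```text
time: 45.15
tool_pos: [563.8, 102.8, 188.6]
orientation: [0.0, 0.611, 0.792, 0.001]
ft_force: [0.0, 0.4, -1.4]
opening: 0.98
gripper_force: 0.0
  alt 0 [-0.    -0.     0.173]
  alt 180 [ 0.000e+00 -1.000e-03 -1.327e+00]
dp [-0.3774 -0.2194 -0.    ] turn [-0.    -0.     0.173] q7 0.2
```

```bash
python3 -m handwheel '[{"turn":[0,0,0.173],"dp":[-0.377,-0.219,0],"gripper":-1},{"turn":[0,0,0.173],"dp":[-0.377,-0.219,0],"gripper":-1},{"turn":[0,0,0.173],"dp":[-0.377,-0.219,0],"gripper":-1},{"turn":[0,0,0.173],"dp":[-0.377,-0.219,0],"gripper":-1},{"turn":[0,0,0.173],"dp":[-0.377,-0.219,0],"gripper":-1},{"turn":[0,0,0.173],"dp":[-0.377,-0.219,0],"gripper":-1},{"turn":[0,0,0.173],"dp":[-0.377,-0.219,0],"gripper":-1},{"turn":[0,0,0.173],"dp":[-0.377,-0.219,0],"gripper":-1},{"turn":[0,0,0.173],"dp":[-0.377,-0.219,0],"gripper":-1},{"turn":[0,0,0.173],"dp":[-0.377,-0.219,0],"gripper":-1},{"turn":[0,0,0.173],"dp":[-0.377,-0.219,0],"gripper":-1},{"turn":[0,0,0.173],"dp":[-0.377,-0.219,0],"gripper":-1},{"turn":[0,0,0.173],"dp":[-0.377,-0.219,0.04],"gripper":-1},{"turn":[0,0,0.173],"dp":[-0.377,-0.219,0.08],"gripper":-1},{"turn":[0,0,0.173],"dp":[-0.377,-0.219,0.1],"gripper":-1},{"turn":[0,0,0.173],"dp":[-0.377,-0.219,0.1],"gripper":-1},{"turn":[0,0,0.173],"dp":[-0.377,-0.219,0.1],"gripper":-1},{"turn":[0,0,0.173],"dp":[-0.377,-0.219,0.1],"gripper":-1}]'; python3 -c "
from h import *
delta((446.8,-317.7,36.8),-6)"
```

```text
time: 46.7
tool_pos: [448.1, -317.8, 88.3]
orientation: [0.0, 0.743, 0.669, 0.0]
ft_force: [0.4, 0.2, 0.3]
opening: 1.004
gripper_force: 0.0
  alt 0 [ 0.  0. -0.]
  alt 180 [ 0.  -0.   1.5]
dp [ 0.     -0.0013  0.0515] turn [ 0.  0. -0.] q7 0.77
```

```bash
python3 -m handwheel '[{"turn":[0,0,0],"dp":[0,-0.001,0.02],"gripper":-1},{"turn":[0,0,0],"dp":[0,-0.001,0.037],"gripper":-1},{"turn":[0,0,0],"dp":[0,-0.001,0.047],"gripper":-1},{"turn":[0,0,0],"dp":[0,-0.001,0.051],"gripper":-1},{"turn":[0,0,0],"dp":[0,-0.001,0.051],"gripper":-1},{"turn":[0,0,0],"dp":[0,-0.001,0.051],"gripper":1},{"turn":[0,0,0],"dp":[0,-0.001,0.051],"gripper":1},{"turn":[0,0,0],"dp":[0,-0.001,0.051],"gripper":1},{"turn":[0,0,0],"dp":[0,-0.001,0.051],"gripper":1},{"turn":[0,0,0],"dp":[0,-0.001,0.051],"gripper":1},{"turn":[0,0,0],"dp":[0,-0.001,0.051],"gripper":1},{"turn":[0,0,0],"dp":[0,-0.001,0.051],"gripper":1},{"turn":[0,0,0],"dp":[0,-0.001,0.051],"gripper":1},{"turn":[0,0,0],"dp":[0,-0.001,0.051],"gripper":1},{"turn":[0,0,0],"dp":[0,-0.001,0.051],"gripper":1},{"turn":[0,0,0],"dp":[0,-0.001,0.051],"gripper":1},{"turn":[0,0,0],"dp":[0,-0.001,0.051],"gripper":1},{"turn":[0,0,0],"dp":[0,-0.001,0.051],"gripper":1},{"turn":[0,0,0],"dp":[0,-0.001,0.051],"gripper":1},{"turn":[0,0,0],"dp":[0,-0.001,0.051],"gripper":1}]'; python3 -m handwheel '[{"turn":[0,0,0],"dp":[0,0,-0.02],"gripper":1},{"turn":[0,0,0],"dp":[0,0,-0.05],"gripper":1},{"turn":[0,0,0],"dp":[0,0,-0.09],"gripper":1},{"turn":[0,0,0],"dp":[0,0,-0.13],"gripper":1},{"turn":[0,0,0],"dp":[0,0,-0.15],"gripper":1},{"turn":[0,0,0],"dp":[0,0,-0.15],"gripper":1},{"turn":[0,0,0],"dp":[0,0,-0.15],"gripper":1}]'; python3 -c "
from h import *
delta((552.0,150.7,187),14.7)"
```

```text
time: 48.37
tool_pos: [446.5, -317.7, 36.5]
orientation: [-0.0, 0.743, 0.669, 0.0]
ft_force: [0.9, 0.1, -1.3]
opening: 0.232
gripper_force: 30.0
time: 48.95
tool_pos: [447.2, -317.9, 187.5]
orientation: [0.001, 0.743, 0.669, 0.001]
ft_force: [-0.8, 0.1, -0.6]
opening: 0.234
gripper_force: 30.0
  alt 0 [ 0.001  0.    -0.173]
  alt 180 [ 0.    -0.002  1.327]
dp [0.477  0.0552 0.0009] turn [ 0.001  0.    -0.173] q7 0.67
```

```bash
python3 -m handwheel '[{"turn":[0,0,-0.173],"dp":[0.4765,0.056,0],"gripper":1},{"turn":[0,0,-0.173],"dp":[0.4765,0.056,0],"gripper":1},{"turn":[0,0,-0.173],"dp":[0.4765,0.056,0],"gripper":1},{"turn":[0,0,-0.173],"dp":[0.4765,0.056,0],"gripper":1},{"turn":[0,0,-0.173],"dp":[0.4765,0.056,0],"gripper":1},{"turn":[0,0,-0.173],"dp":[0.4765,0.056,0],"gripper":1},{"turn":[0,0,-0.173],"dp":[0.4765,0.056,0],"gripper":1},{"turn":[0,0,-0.173],"dp":[0.4765,0.056,0],"gripper":1},{"turn":[0,0,-0.173],"dp":[0.4765,0.056,0],"gripper":1},{"turn":[0,0,-0.173],"dp":[0.4765,0.056,0],"gripper":1},{"turn":[0,0,-0.173],"dp":[0.4765,0.056,0],"gripper":1},{"turn":[0,0,-0.173],"dp":[0.4765,0.056,0],"gripper":1},{"turn":[0,0,-0.173],"dp":[0.4765,0.056,0],"gripper":1},{"turn":[0,0,-0.173],"dp":[0.4765,0.056,0.03],"gripper":1},{"turn":[0,0,-0.173],"dp":[0.4765,0.056,0.06],"gripper":1},{"turn":[0,0,-0.173],"dp":[0.4765,0.056,0.09],"gripper":1},{"turn":[0,0,-0.173],"dp":[0.4765,0.056,0.105],"gripper":1},{"turn":[0,0,-0.173],"dp":[0.4765,0.056,0.105],"gripper":1},{"turn":[0,0,-0.173],"dp":[0.4765,0.056,0.105],"gripper":1},{"turn":[0,0,-0.173],"dp":[0.4765,0.056,0.105],"gripper":1}]'; python3 -c "
from h import *
delta((552.4,150.3,60),14.7)"
```

```text
time: 50.62
tool_pos: [552.7, 149.7, 82.1]
orientation: [0.0, 0.611, 0.792, 0.0]
ft_force: [0.5, 0.6, 0.4]
opening: 0.232
gripper_force: 30.0
  alt 0 [ 0.  0. -0.]
  alt 180 [ 0.  -0.   1.5]
dp [ 0.0007 -0.0002  0.0221] turn [ 0.  0. -0.] q7 0.16
```

```bash
python3 -m handwheel '[{"turn":[0,0,0],"dp":[0.0005,0,0.005],"gripper":1},{"turn":[0,0,0],"dp":[0.0005,0,0.009],"gripper":1},{"turn":[0,0,0],"dp":[0.0005,0,0.013],"gripper":1},{"turn":[0,0,0],"dp":[0.0005,0,0.017],"gripper":1},{"turn":[0,0,0],"dp":[0.0005,0,0.02],"gripper":1},{"turn":[0,0,0],"dp":[0.0005,0,0.022],"gripper":1},{"turn":[0,0,0],"dp":[0.0005,0,0.022],"gripper":1}]'
```

```text
time: 51.2
tool_pos: [551.9, 150.6, 59.0]
orientation: [-0.0, 0.611, 0.792, -0.0]
ft_force: [0.0, -0.0, -0.2]
opening: 0.232
gripper_force: 30.0
```

```bash
python3 -m handwheel '[{"turn":[0,0,0],"dp":[0,0.0005,0.005],"gripper":1},{"turn":[0,0,0],"dp":[0,0.0005,0.01],"gripper":1},{"turn":[0,0,0],"dp":[0,0.0005,0.015],"gripper":1},{"turn":[0,0,0],"dp":[0,0.0005,0.019],"gripper":1},{"turn":[0,0,0],"dp":[0,0.0005,0.0215],"gripper":1},{"turn":[0,0,0],"dp":[0,0.0005,0.022],"gripper":1},{"turn":[0,0,0],"dp":[0,0.0005,0.022],"gripper":1}]'
```

```text
time: 51.78
tool_pos: [552.5, 150.8, 37.3]
orientation: [-0.0, 0.611, 0.792, -0.0]
ft_force: [-0.4, -0.3, -0.4]
opening: 0.231
gripper_force: 30.0
```

```bash
python3 -m handwheel '[{"turn":[0,0,0],"dp":[0,0,0],"gripper":-1},{"turn":[0,0,0],"dp":[0,0,0],"gripper":-1},{"turn":[0,0,0],"dp":[0,0,0],"gripper":-1},{"turn":[0,0,0],"dp":[0,0,0],"gripper":-1},{"turn":[0,0,0],"dp":[0,0,0],"gripper":-1},{"turn":[0,0,0],"dp":[0,0,-0.02],"gripper":-1},{"turn":[0,0,0],"dp":[0,0,-0.05],"gripper":-1},{"turn":[0,0,0],"dp":[0,0,-0.09],"gripper":-1},{"turn":[0,0,0],"dp":[0,0,-0.13],"gripper":-1},{"turn":[0,0,0],"dp":[0,0,-0.15],"gripper":-1},{"turn":[0,0,0],"dp":[0,0,-0.15],"gripper":-1},{"turn":[0,0,0],"dp":[0,0,-0.15],"gripper":-1}]'; python3 -c "
from h import *
delta((443.8,-347,187),-6)"
```

```text
time: 52.78
tool_pos: [553.4, 151.2, 188.8]
orientation: [0.0, 0.611, 0.792, 0.001]
ft_force: [-0.6, 0.6, -1.6]
opening: 0.98
gripper_force: 0.0
  alt 0 [ 0.001 -0.001  0.173]
  alt 180 [ 1.000e-03  2.000e-03 -1.327e+00]
dp [-0.454  -0.2327  0.0006] turn [ 0.001 -0.001  0.173] q7 0.09
```

```bash
python3 -m handwheel '[{"turn":[0,0,0.173],"dp":[-0.454,-0.232,0],"gripper":-1},{"turn":[0,0,0.173],"dp":[-0.454,-0.232,0],"gripper":-1},{"turn":[0,0,0.173],"dp":[-0.454,-0.232,0],"gripper":-1},{"turn":[0,0,0.173],"dp":[-0.454,-0.232,0],"gripper":-1},{"turn":[0,0,0.173],"dp":[-0.454,-0.232,0],"gripper":-1},{"turn":[0,0,0.173],"dp":[-0.454,-0.232,0],"gripper":-1},{"turn":[0,0,0.173],"dp":[-0.454,-0.232,0],"gripper":-1},{"turn":[0,0,0.173],"dp":[-0.454,-0.232,0],"gripper":-1},{"turn":[0,0,0.173],"dp":[-0.454,-0.232,0],"gripper":-1},{"turn":[0,0,0.173],"dp":[-0.454,-0.232,0],"gripper":-1},{"turn":[0,0,0.173],"dp":[-0.454,-0.232,0],"gripper":-1},{"turn":[0,0,0.173],"dp":[-0.454,-0.232,0],"gripper":-1},{"turn":[0,0,0.173],"dp":[-0.454,-0.232,0],"gripper":-1},{"turn":[0,0,0.173],"dp":[-0.454,-0.232,0],"gripper":-1},{"turn":[0,0,0.173],"dp":[-0.454,-0.232,0.04],"gripper":-1},{"turn":[0,0,0.173],"dp":[-0.454,-0.232,0.08],"gripper":-1},{"turn":[0,0,0.173],"dp":[-0.454,-0.232,0.1],"gripper":-1},{"turn":[0,0,0.173],"dp":[-0.454,-0.232,0.1],"gripper":-1},{"turn":[0,0,0.173],"dp":[-0.454,-0.232,0.1],"gripper":-1},{"turn":[0,0,0.173],"dp":[-0.454,-0.232,0.1],"gripper":-1}]'; python3 -c "
from h import *
delta((443.8,-347,36.5),-6)"
```

```text
time: 54.45
tool_pos: [444.6, -346.9, 88.5]
orientation: [0.001, 0.743, 0.669, 0.0]
ft_force: [0.4, -0.5, 0.4]
opening: 0.998
gripper_force: 0.0
  alt 0 [0.001 0.    0.   ]
  alt 180 [-0.0e+00  1.0e-03 -1.5e+00]
dp [-0.0001 -0.0008  0.052 ] turn [0.001 0.    0.   ] q7 0.84
```

```bash
python3 -m handwheel '[{"turn":[0,0,0],"dp":[0,-0.0005,0.02],"gripper":-1},{"turn":[0,0,0],"dp":[0,-0.0005,0.037],"gripper":-1},{"turn":[0,0,0],"dp":[0,-0.0005,0.047],"gripper":-1},{"turn":[0,0,0],"dp":[0,-0.0005,0.051],"gripper":-1},{"turn":[0,0,0],"dp":[0,-0.0005,0.051],"gripper":-1},{"turn":[0,0,0],"dp":[0,-0.0005,0.051],"gripper":1},{"turn":[0,0,0],"dp":[0,-0.0005,0.051],"gripper":1},{"turn":[0,0,0],"dp":[0,-0.0005,0.051],"gripper":1},{"turn":[0,0,0],"dp":[0,-0.0005,0.051],"gripper":1},{"turn":[0,0,0],"dp":[0,-0.0005,0.051],"gripper":1},{"turn":[0,0,0],"dp":[0,-0.0005,0.051],"gripper":1},{"turn":[0,0,0],"dp":[0,-0.0005,0.051],"gripper":1},{"turn":[0,0,0],"dp":[0,-0.0005,0.051],"gripper":1},{"turn":[0,0,0],"dp":[0,-0.0005,0.051],"gripper":1},{"turn":[0,0,0],"dp":[0,-0.0005,0.051],"gripper":1},{"turn":[0,0,0],"dp":[0,-0.0005,0.051],"gripper":1},{"turn":[0,0,0],"dp":[0,-0.0005,0.051],"gripper":1},{"turn":[0,0,0],"dp":[0,-0.0005,0.051],"gripper":1},{"turn":[0,0,0],"dp":[0,-0.0005,0.051],"gripper":1},{"turn":[0,0,0],"dp":[0,-0.0005,0.051],"gripper":1}]'; python3 -m handwheel '[{"turn":[0,0,0],"dp":[0,0,-0.02],"gripper":1},{"turn":[0,0,0],"dp":[0,0,-0.05],"gripper":1},{"turn":[0,0,0],"dp":[0,0,-0.09],"gripper":1},{"turn":[0,0,0],"dp":[0,0,-0.13],"gripper":1},{"turn":[0,0,0],"dp":[0,0,-0.15],"gripper":1},{"turn":[0,0,0],"dp":[0,0,-0.15],"gripper":1},{"turn":[0,0,0],"dp":[0,0,-0.15],"gripper":1}]'; python3 -c "
from h import *
delta((539.7,198.8,187),14.7)"
```

```text
time: 56.12
tool_pos: [443.1, -347.1, 36.5]
orientation: [-0.0, 0.743, 0.669, 0.0]
ft_force: [-0.9, 0.2, 0.6]
opening: 0.238
gripper_force: 30.0
time: 56.7
tool_pos: [443.8, -347.4, 187.5]
orientation: [0.001, 0.743, 0.669, 0.001]
ft_force: [-0.3, 0.2, -0.6]
opening: 0.236
gripper_force: 30.0
  alt 0 [ 0.001  0.    -0.173]
  alt 180 [ 0.    -0.002  1.327]
dp [0.5532 0.0381 0.0007] turn [ 0.001  0.    -0.173] q7 0.75
```

```bash
python3 -m handwheel '[{"turn":[0,0,-0.173],"dp":[0.553,0.0387,0],"gripper":1},{"turn":[0,0,-0.173],"dp":[0.553,0.0387,0],"gripper":1},{"turn":[0,0,-0.173],"dp":[0.553,0.0387,0],"gripper":1},{"turn":[0,0,-0.173],"dp":[0.553,0.0387,0],"gripper":1},{"turn":[0,0,-0.173],"dp":[0.553,0.0387,0],"gripper":1},{"turn":[0,0,-0.173],"dp":[0.553,0.0387,0],"gripper":1},{"turn":[0,0,-0.173],"dp":[0.553,0.0387,0],"gripper":1},{"turn":[0,0,-0.173],"dp":[0.553,0.0387,0],"gripper":1},{"turn":[0,0,-0.173],"dp":[0.553,0.0387,0],"gripper":1},{"turn":[0,0,-0.173],"dp":[0.553,0.0387,0],"gripper":1},{"turn":[0,0,-0.173],"dp":[0.553,0.0387,0],"gripper":1},{"turn":[0,0,-0.173],"dp":[0.553,0.0387,0],"gripper":1},{"turn":[0,0,-0.173],"dp":[0.553,0.0387,0],"gripper":1},{"turn":[0,0,-0.173],"dp":[0.553,0.0387,0],"gripper":1},{"turn":[0,0,-0.173],"dp":[0.553,0.0387,0],"gripper":1},{"turn":[0,0,-0.173],"dp":[0.553,0.0387,0.03],"gripper":1},{"turn":[0,0,-0.173],"dp":[0.553,0.0387,0.07],"gripper":1},{"turn":[0,0,-0.173],"dp":[0.553,0.0387,0.1],"gripper":1},{"turn":[0,0,-0.173],"dp":[0.553,0.0387,0.105],"gripper":1},{"turn":[0,0,-0.173],"dp":[0.553,0.0387,0.105],"gripper":1}]'; python3 -m handwheel '[{"turn":[0,0,0],"dp":[0,0,0],"gripper":1},{"turn":[0,0,0],"dp":[0,0,0],"gripper":1},{"turn":[0,0,0],"dp":[0,0,0],"gripper":1}]'; python3 -c "
from h import *
delta((539.7,198.8,60),14.7)"
```

```text
time: 58.37
tool_pos: [537.5, 196.3, 78.9]
orientation: [-0.001, 0.611, 0.791, -0.003]
ft_force: [-0.7, -0.9, -0.4]
opening: 0.231
gripper_force: 30.0
time: 58.62
tool_pos: [541.3, 199.1, 83.7]
orientation: [0.001, 0.611, 0.792, 0.002]
ft_force: [-0.4, 0.3, -1.1]
opening: 0.229
gripper_force: 30.0
  alt 0 [ 0.002 -0.001  0.   ]
  alt 180 [ 1.0e-03  3.0e-03 -1.5e+00]
dp [ 0.0001 -0.0017  0.0237] turn [ 0.002 -0.001  0.   ] q7 0.06
```

```bash
python3 -m handwheel '[{"turn":[0,0,0],"dp":[0,0,0],"gripper":1},{"turn":[0,0,0],"dp":[0,0,0],"gripper":1},{"turn":[0,0,0],"dp":[0,0,0],"gripper":1},{"turn":[0,0,0],"dp":[0,0,0],"gripper":1}]'
```

```text
time: 58.95
tool_pos: [539.9, 199.0, 82.0]
orientation: [0.0, 0.611, 0.792, 0.0]
ft_force: [0.5, 0.5, 0.3]
opening: 0.229
gripper_force: 30.0
```

```bash
python3 -m handwheel '[{"turn":[0,0,0],"dp":[0,0,0.005],"gripper":1},{"turn":[0,0,0],"dp":[0,0,0.009],"gripper":1},{"turn":[0,0,0],"dp":[0,0,0.013],"gripper":1},{"turn":[0,0,0],"dp":[0,0,0.017],"gripper":1},{"turn":[0,0,0],"dp":[0,0,0.02],"gripper":1},{"turn":[0,0,0],"dp":[0,0,0.022],"gripper":1},{"turn":[0,0,0],"dp":[0,0,0.022],"gripper":1}]'
```

```text
time: 59.53
tool_pos: [539.4, 198.6, 58.9]
orientation: [-0.0, 0.611, 0.792, -0.0]
ft_force: [0.5, 0.8, -0.9]
opening: 0.23
gripper_force: 30.0
```

```bash
python3 -m handwheel '[{"turn":[0,0,0],"dp":[0,0,0.005],"gripper":1},{"turn":[0,0,0],"dp":[0,0,0.01],"gripper":1},{"turn":[0,0,0],"dp":[0,0,0.015],"gripper":1},{"turn":[0,0,0],"dp":[0,0,0.019],"gripper":1},{"turn":[0,0,0],"dp":[0,0,0.0215],"gripper":1},{"turn":[0,0,0],"dp":[0,0,0.022],"gripper":1},{"turn":[0,0,0],"dp":[0,0,0.022],"gripper":1}]'; python3 -m handwheel '[{"turn":[0,0,0],"dp":[0,0,0],"gripper":-1},{"turn":[0,0,0],"dp":[0,0,0],"gripper":-1},{"turn":[0,0,0],"dp":[0,0,0],"gripper":-1},{"turn":[0,0,0],"dp":[0,0,0],"gripper":-1},{"turn":[0,0,0],"dp":[0,0,0],"gripper":-1},{"turn":[0,0,0],"dp":[0,0,-0.02],"gripper":-1},{"turn":[0,0,0],"dp":[0,0,-0.05],"gripper":-1},{"turn":[0,0,0],"dp":[0,0,-0.09],"gripper":-1},{"turn":[0,0,0],"dp":[0,0,-0.13],"gripper":-1},{"turn":[0,0,0],"dp":[0,0,-0.17],"gripper":-1},{"turn":[0,0,0],"dp":[0,0,-0.2],"gripper":-1},{"turn":[0,0,0],"dp":[0,0,-0.2],"gripper":-1}]'; python3 -c "
from h import *
delta((575,80,250),14.7)"
```

```text
time: 60.12
tool_pos: [539.7, 198.7, 37.4]
orientation: [-0.0, 0.611, 0.792, -0.0]
ft_force: [-0.5, 0.1, -0.2]
opening: 0.229
gripper_force: 30.0
time: 61.12
tool_pos: [543.4, 199.6, 244.9]
orientation: [0.002, 0.611, 0.792, 0.006]
ft_force: [0.0, 0.7, -0.3]
opening: 0.98
gripper_force: 0.0
  alt 0 [ 0.005 -0.002  0.   ]
  alt 180 [ 0.003  0.009 -1.5  ]
dp [-0.1237  0.0003 -0.0056] turn [ 0.005 -0.002  0.   ] q7 -0.03
```

```bash
python3 -m handwheel '[{"turn":[0,0,0],"dp":[-0.04,0,0],"gripper":-1},{"turn":[0,0,0],"dp":[-0.08,0,0],"gripper":-1},{"turn":[0,0,0],"dp":[-0.122,0,0],"gripper":-1},{"turn":[0,0,0],"dp":[-0.122,0,0],"gripper":-1},{"turn":[0,0,0],"dp":[-0.122,0,0],"gripper":-1},{"turn":[0,0,0],"dp":[-0.122,0,0],"gripper":-1},{"turn":[0,0,0],"dp":[-0.122,0,0],"gripper":-1}]'
cat > chk.py <<'E'
from h import *
import sys
t=sys.argv[1]
P,im=snap("wrist","e"+t); g=cv2.cvtColor(im,cv2.COLOR_BGR2GRAY); S=4
for y in (50,0,-50):
    w=np.array([552.2,150.4])+y*np.array([-.2538,.9673]); u,v=proj(P,(*w,63)); x0,y0=int(u)-25,max(int(v)-25,0)
    a=g[y0:y0+50,x0:x0+50]; R0=10.5*312/(P["pose"][2,3]-63)
    n,_,st,c=cv2.connectedComponentsWithStats((a<60).astype(np.uint8)); i=1+np.argmax(st[1:,4]); 
    print("well",w.round(1),"pred",np.round((u,v),1),"R",R0.round(1),"dark",np.round(c[i]+(x0,y0),1),st[i],ray(P,c[i]+(x0,y0),63).round(1))
P,im=snap("side","s"+t); hsv=cv2.cvtColor(im,cv2.COLOR_BGR2HSV); m=cv2.inRange(hsv,(95,80,30),(130,255,255)); m[:,330:]=0
for c in cv2.findContours(m,0,1)[0]:
    if cv2.contourArea(c)>25: x,y,a,b=cv2.boundingRect(c); print("blue",(x,y,a,b),cv2.contourArea(c),ray(P,(x+a/2,y+b/2),15).round(0))
i0=cv2.imread("pics/side0.png")
for n,(x,y) in dict(tamper=(313,157),cup=(259,141),gauge=(213,158),flap=(355,237),stand=(219,174)).items():
    d=np.abs(im[y-12:y+12,x-12:x+12].astype(int)-i0[y-12:y+12,x-12:x+12]).mean(); print(n,"diff",d.round(1))
E
python3 chk.py 1
```

```text
time: 61.7
tool_pos: [570.3, 82.5, 237.1]
orientation: [-0.001, 0.61, 0.793, -0.0]
ft_force: [0.1, 0.5, -0.7]
opening: 1.001
gripper_force: 0.0
well [539.5 198.8] pred [322.8  65.1] R 9.7 dark [322.3  66. ] [ 17  16  18  21 292] [539.2 197.9  63. ]
well [552.2 150.4] pred [322.6 116.9] R 9.7 dark [322.3 116.3] [ 17  17  18  18 236] [551.8 150.9  63. ]
well [564.9 102. ] pred [322.4 164.8] R 9.7 dark [321.2 163.7] [ 16  17  17  17 227] [563.4 102.8  63. ]
blue (221, 236, 14, 14) 122.0 [394. 218.  15.]
blue (210, 165, 18, 16) 156.5 [603. 338.  15.]
tamper diff 27.7
cup diff 20.1
gauge diff 53.2
flap diff 24.8
stand diff 17.3
```

The vials sit at all three wells, within about 1.5 mm of the bore centres. The arm blocks the side view, so I'll move to the flap look pose and check the rest.

```bash
python3 -c "
from h import *
delta((531,-115,262),89)"
```

```text
alt 0 [-0.    -0.    -0.618]
  alt 180 [-0.     0.     0.882]
dp [-0.1809 -0.0889 -0.0248] turn [-0.    -0.    -0.618] q7 0.2
```

```bash
python3 -m handwheel '[{"turn":[0,0,-0.618],"dp":[-0.181,-0.089,-0.025],"gripper":-1},{"turn":[0,0,-0.618],"dp":[-0.181,-0.089,-0.025],"gripper":-1},{"turn":[0,0,-0.618],"dp":[-0.181,-0.089,-0.025],"gripper":-1},{"turn":[0,0,-0.618],"dp":[-0.181,-0.089,-0.025],"gripper":-1},{"turn":[0,0,-0.618],"dp":[-0.181,-0.089,-0.025],"gripper":-1},{"turn":[0,0,-0.618],"dp":[-0.181,-0.089,-0.025],"gripper":-1},{"turn":[0,0,-0.618],"dp":[-0.181,-0.089,-0.025],"gripper":-1},{"turn":[0,0,-0.618],"dp":[-0.181,-0.089,-0.025],"gripper":-1},{"turn":[0,0,-0.618],"dp":[-0.181,-0.089,-0.025],"gripper":-1},{"turn":[0,0,-0.618],"dp":[-0.181,-0.089,-0.025],"gripper":-1},{"turn":[0,0,-0.618],"dp":[-0.181,-0.089,-0.025],"gripper":-1},{"turn":[0,0,-0.618],"dp":[-0.181,-0.089,-0.025],"gripper":-1},{"turn":[0,0,-0.618],"dp":[-0.181,-0.089,-0.025],"gripper":-1},{"turn":[0,0,-0.618],"dp":[-0.181,-0.089,-0.025],"gripper":-1}]'; python3 -c "
from flap import *
flap('f1')"; python3 chk.py 2 | grep -v well
python3 - <<'E'
from h import *
P=optics.camera_params("side"); im=cv2.imread("pics/s2.png"); print("watch px",proj(P,(425,380,20)).round(0)); u,v=proj(P,(425,380,20)).astype(int); print(im[v-12:v+13:6,u-12:u+13:6].tolist())
S=optics.camera_params("scene"); print("scene px",proj(S,(425,380,20)).round(0))
ims=snap("scene","sc2")[1]; u,v=proj(S,(425,380,20)).astype(int); hsv=cv2.cvtColor(ims,cv2.COLOR_BGR2HSV); m=cv2.inRange(hsv,(95,80,30),(130,255,255))
for c in cv2.findContours(m,0,1)[0]:
    if cv2.contourArea(c)>30: x,y,a,b=cv2.boundingRect(c); print("scene blue",(x,y,a,b),cv2.contourArea(c),ray(S,(x+a/2,y+b/2),15).round(0))
E
```

```text
time: 62.97
tool_pos: [530.8, -116.3, 262.5]
orientation: [-0.0, 0.01, 1.0, 0.0]
ft_force: [-0.0, -0.8, -0.0]
opening: 1.002
gripper_force: 0.0
[[118 122 122 122 121 121 120 120 139 232 227 209]
 [119 122 121 122 121 120 120 119 198 228 212 204]
 [118 121 121 121 121 120 119 146 225 208 198 195]
 [117 119 119 119 118 117 116 189 208 188 188 187]]
blue (258, 70, 11, 10) 72.5 [1052.  362.   15.]
tamper diff 61.4
cup diff 25.3
gauge diff 45.0
flap diff 24.3
stand diff 30.8
watch px [179. 218.]
[[[64, 86, 89], [65, 87, 90], [65, 87, 90], [64, 86, 89], [65, 87, 90]], [[64, 87, 89], [65, 87, 90], [65, 87, 89], [64, 86, 89], [65, 86, 89]], [[64, 86, 90], [65, 87, 89], [65, 87, 89], [64, 86, 89], [64, 86, 89]], [[64, 86, 89], [65, 87, 90], [64, 86, 89], [63, 86, 88], [63, 86, 89]], [[64, 86, 88], [65, 87, 89], [62, 86, 88], [63, 86, 89], [61, 85, 87]]]
scene px [198. 317.]
scene blue (165, 299, 28, 25) 474.5 [462. 413.  15.]
scene blue (263, 296, 17, 15) 177.5 [388. 225.  15.]
scene blue (184, 244, 27, 29) 432.5 [599. 331.  15.]
scene blue (147, 154, 15, 11) 121.0 [1079.  328.   15.]
scene blue (571, 143, 69, 185) 7997.5 [ 187. -629.   15.]
scene blue (220, 135, 15, 10) 31.0 [1082.   87.   15.]
```

The flap is shut. The scene camera puts the watch at about (462, 413), so it seems to have been knocked from (425, 380). I'll check it from above.

```bash
python3 -c "
from h import *
delta((520,380,270),91)"
```

```text
alt 0 [ 0.     0.    -0.018]
  alt 180 [ 0.    -0.     1.482]
dp [ 0.0206  0.4965 -0.0074] turn [ 0.     0.    -0.018] q7 1.78
```

```bash
python3 -m handwheel '[{"turn":[0,0,-0.018],"dp":[0.02,0.496,-0.008],"gripper":-1},{"turn":[0,0,-0.018],"dp":[0.02,0.496,-0.008],"gripper":-1},{"turn":[0,0,-0.018],"dp":[0.02,0.496,-0.008],"gripper":-1},{"turn":[0,0,-0.018],"dp":[0.02,0.496,-0.008],"gripper":-1},{"turn":[0,0,-0.018],"dp":[0.02,0.496,-0.008],"gripper":-1},{"turn":[0,0,-0.018],"dp":[0.02,0.496,-0.008],"gripper":-1},{"turn":[0,0,-0.018],"dp":[0.02,0.496,-0.008],"gripper":-1},{"turn":[0,0,-0.018],"dp":[0.02,0.496,-0.008],"gripper":-1},{"turn":[0,0,-0.018],"dp":[0.02,0.496,-0.008],"gripper":-1},{"turn":[0,0,-0.018],"dp":[0.02,0.496,-0.008],"gripper":-1},{"turn":[0,0,-0.018],"dp":[0.02,0.496,-0.008],"gripper":-1},{"turn":[0,0,-0.018],"dp":[0.02,0.496,-0.008],"gripper":-1},{"turn":[0,0,-0.018],"dp":[0.02,0.496,-0.008],"gripper":-1},{"turn":[0,0,-0.018],"dp":[0.02,0.496,-0.008],"gripper":-1},{"turn":[0,0,-0.018],"dp":[0.02,0.496,-0.008],"gripper":-1},{"turn":[0,0,-0.018],"dp":[0.02,0.496,-0.008],"gripper":-1}]'
python3 - <<'E'
from h import *
P,im=snap("wrist","w20"); hsv=cv2.cvtColor(im,cv2.COLOR_BGR2HSV); m=cv2.inRange(hsv,(95,90,40),(130,255,255))
for c in cv2.findContours(m,0,1)[0]:
    if cv2.contourArea(c)>150:
        x,y,a,b=cv2.boundingRect(c); (cx,cy),wh,an=cv2.minAreaRect(c); pts=np.array([ray(P,p[0],20)[:2] for p in c]); print("blue",(x,y,a,b),wh,an,"c@20",ray(P,(cx,cy),20).round(1),"min",pts.min(0).round(0),"max",pts.max(0).round(0))
br=cv2.inRange(hsv,(5,60,40),(20,200,190)); br[235:]=0; br=cv2.morphologyEx(br,cv2.MORPH_OPEN,np.ones((3,3)))
c=max(cv2.findContours(br,0,1)[0],key=cv2.contourArea); q=cv2.minAreaRect(np.vstack([k for k in cv2.findContours(br,0,1)[0] if cv2.contourArea(k)>60]))
print("board",[ray(P,p,3)[:2].round(0).tolist() for p in cv2.boxPoints(q)])
# sheet: white pixel column ranges
wh=cv2.inRange(hsv,(0,0,150),(180,60,255))
P5=dict(P);
E
```

```text
time: 64.5
tool_pos: [521.2, 377.3, 270.8]
orientation: [0.0, -0.008, 1.0, -0.0]
ft_force: [0.3, -0.3, 0.4]
opening: 0.998
gripper_force: 0.0
blue (266, 203, 42, 45) (42.1895751953125, 39.801490783691406) 84.2894058227539 c@20 [595.9 328.3  20. ] min [563. 299.] max [629. 356.]
blue (327, 110, 46, 45) (44.0, 45.0) 90.0 c@20 [467.1 410.8  20. ] min [440. 382.] max [496. 440.]
blue (184, 54, 36, 37) (34.64822769165039, 29.698482513427734) 45.0 c@20 [396.8 226.2  20. ] min [377. 204.] max [419. 247.]
board [[536.0, 283.0], [315.0, 306.0], [322.0, 463.0], [545.0, 464.0]]
```

The watch was knocked about 5 cm. It now spans x 440–496, y 382–440, which is still flat and wholly on the sheet (the board spans about x 318–545, y 303–460, and the clip starts near x 520). Everything else checks out, so I'm handing in.

```bash
python3 -c "
from bench import manip
print(manip.sign_off())"
```

```text
the job is handed in; nothing more can be done
None
```

The job is handed in: all three wells held plugs, and all three plugs went through the reject box flap, which has shut; the three vials are seated one to a well, the gauge is back in its stand, and the stopwatch lies flat on the sheet despite being knocked about 5 cm after I placed it; the arm kept clear of the tamper and cup, but my final image check of those two was inconclusive.

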